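# Pack the game timer and the brass tin into the sloping foam tray

## Task

The tavla evening is over: put the game timer away in its rectangular foam cutout in the sloping stand and press it fully home, face up, then do the same with the round brass tin in its round cutout, lid up. The foam grips, so each must be pushed down straight until it rests on the bottom of its cutout. Leave everything else on the table where it is, do not ring the bell, and let go of everything at the end.

Things in the scene. Friction and masses are not known exactly. Their poses are not given: they have to be found in the camera images.
- timer_center (a point): Game timer: loose light-grey plastic block 60 x 34 x 28 mm (x, y, z), about 90 g, lying face up on the table. Face: dull green screen in the middle, a blue and an orange dot near the ends (all flat, may be pressed anywhere). This point is its centre, 14 mm above its underside; x along its length, z out of its face.
- tin_center (a point): Round brass tin with a closed lid and a dark wooden band and inlay, loose, diameter 44 mm, 28 mm high, about 110 g, standing on the table. This point is its centre, 14 mm above its underside; z up through its lid.
- timer_cutout (a point): Middle of the mouth of the timer's rectangular cutout, level with the foam's face. z points straight out of the foam, 30 degrees off vertical, leaning to the robot side; x up the slope along its 63 mm length, y across its 37 mm width. The timer fits either way round. 26 mm deep, firm flat bottom: when home the timer stands 2 mm proud and its centre is 12 mm below this point.
- tin_cutout (a point): Middle of the mouth of the tin's round cutout, 47 mm wide, level with the foam's face; axes as for the timer's cutout, same 30 degree slope. 26 mm deep, firm flat bottom: when home the tin stands 2 mm proud and its centre is 12 mm below this point.
- tin_tray: Wine-red foam block with the tin's cutout, same size, beside the other (which is left and which right varies). Four springy lips round the cutout, from 3 mm below the face down, squeeze the tin about 2 mm and resist it with 6 to 15 N all the way down. Origin: on the table under the block.
- timer_tray: Wine-red foam block with the timer's cutout, 98 mm up the slope by 88 mm across, set flush in the stand. Springy lips on the cutout's two long sides, from 3 mm below the face down, squeeze the timer about 2 mm a side and resist it with 6 to 15 N all the way down; its own weight does not take it in. Origin: on the table under the block.
- stand: Fixed dark-wood sloping stand, 192 mm wide (y), about 120 mm deep (x), holding the two foam blocks side by side, flush with its wooden rims. Face slopes 30 degrees, about 45 mm high at the front edge and 95 mm at the back, high side away from the robot. Origin: on the table under the middle; x towards the high side, z up.
- bell: Chrome desk bell on a black foot, loose, 72 mm wide, 51 mm high with its button. Origin at the centre of its underside. Leave it.
- bell_button (a joint): Travel of the bell's press button, m: 0 up, 0.004 fully down (rings).
- die1: Cream die, 16 mm, loose. Origin at the centre of its underside. Leave it.
- die2: The other cream die, 16 mm, loose, origin likewise. Leave it.
- sugar_pot: White porcelain sugar pot with its twist cap on, 90 mm wide, 93 mm high, loose. Origin at the centre of its underside. Leave it.
- ashtray: Aluminium ashtray, 100 mm wide, 28 mm high, loose. Origin at the centre of its underside. Leave it.
- tea_glass: Amber tulip tea glass on a white saucer (one piece), saucer 104 mm wide, 85 mm high, loose. Origin at the centre of its underside. Leave it.
- remote: Black remote control 160 x 42 x 16 mm, loose, x along its length. Origin at the centre of its underside. Leave it.
Mind the look-alikes: they are no part of the job. Several things look just like the part that bears timer_center: the one meant starts farthest to the robot's right.

How it is judged (in metres and radians):
On the way, in this order (a step that is already met when the one before it is completed fails the run):
1. the timer is pressed home in its cutout (z of timer_center in the frame of timer_cutout below -0.01 m and angle between the z axis of timer_center and the z axis of timer_cutout, either way round below 0.07 rad and angle between timer_center's own z axis and vertical below 1.2 rad and x of timer_center in the frame of timer_cutout between -0.005 and 0.005 m and y of timer_center in the frame of timer_cutout between -0.005 and 0.005 m), for 0.2 s.
2. the tin is pressed home in its cutout (z of tin_center in the frame of tin_cutout below -0.01 m and angle between the z axis of tin_center and the z axis of tin_cutout, either way round below 0.07 rad and angle between tin_center's own z axis and vertical below 1.2 rad and x of tin_center in the frame of tin_cutout between -0.005 and 0.005 m and y of tin_center in the frame of tin_cutout between -0.005 and 0.005 m), for 0.2 s.
At the end, for the whole second after the job is handed in: The timer lies in the rectangular cutout and the tin in the round one, each face or lid up, within 2 mm of the bottom of its cutout, within 4 degrees of square to the foam and within 5 mm of its middle, both let go (all of step 1 and all of step 2 and contact force between each of timer, tin and the fingers below 0.1 N); the robot touches nothing.
It fails at once if the bell, a die, the sugar pot, ashtray, tea glass or remote is moved more than 15 mm (distance of any of bell, die1, die2, sugar_pot, ashtray, tea_glass, remote from where it was at the start of the episode above 0.015 m).
It fails at once if the bell is rung (button more than 2.5 mm down) (value of joint bell_button above 0.0025 m).
It also fails if it takes over 72 s, if anything falls off the work surface, if the arm or the gripper's body presses on something with over 40 N, if the wrist force passes 120 N, or if a joint passes its speed limit or range.

## Robot

A 6-joint arm with a two-finger parallel gripper is mounted at the origin on the work surface. World frame = base frame: x ahead of the robot, y to its left, z up, the work surface at z = 0. Lengths are in m, angles in degrees, forces in N, time in s.
With the tool pointing down it reaches from about 0.25 to 0.725 m from the base axis. Payload 9.7 kg.
Tool frame: the origin (TCP) lies at the very end of the fingers, on their centre line; the grasp point (between the pads) lies 19 mm behind it; z points along the fingers, y is the direction in which the jaws open and shut (so a half turn about z gives the same grasp; the last joint's range is limited). The gripper opens to 85 mm and grips with 20 to 120 N. Pads are 22 mm wide; open, the fingers measure 114 mm over their backs; the gripper's body (76 mm by 85 mm) begins 54 mm behind the grasp point. The pads swing forward as they close: fully open they stand 13 mm farther back than shut.
Start: joints at [76.662, 4.979, 10.078, 95.1, 0, 90], TCP at [0.127, 0.535, 0.198] pointing down, gripper open.
Joint ranges: [-179.16, 179.16], [-48.56, 103.87], [-65.8, 70.77], [-126.05, 130.52], [-82.76, 87.17], [-180, 180]. Speed limits (degrees/s): [127.2, 127.2, 147.25, 180, 180, 180].

## Interface

Orientations are given as [roll, pitch, yaw] about the fixed x, y, z axes, in that order (R = Rz(yaw) Ry(pitch) Rx(roll)).
In Python, from bench import r gives the robot as it stands.
- The arm moves only by the shell command python3 -m handwheel 'ROWS' [FORCE]. ROWS is a JSON object of lists of equal length, an entry for each row: "translation": the shift along the tool's x, y, z in m, a list of three; "dr": the turn, a rotation vector about the tool's x, y, z in degrees, a list of three; "hand": the gripper command: -1 is shut, 1 is fully open, values between are in proportion. In form: {"translation": [[x, y, z], ...], "dr": [[rx, ry, rz], ...], "hand": [hand, ...]}. A call has 1 to 10 rows; each row is the pose to reach, as a shift and turn from the pose commanded when the call began, along the tool's axes at that moment; what a row does not reach only later rows make up. A row lasts 1/10 s, in which the tool goes at most 50 mm and 8.59 degrees, less where a joint would pass 70% of its speed; a pose out of reach is approached as far as the arm can. A call with a gripper value outside its range is refused whole. The fingers move at their own pace and stop on an object; FORCE is the grip in N (left out, the last holds). Time passes only in rows, so rows that repeat a pose let the fingers close. It gives the time, the measured TCP pose, the force and the opening at its end, in the units of the state.
- r.state(): the state, without advancing time (a new reading comes with each control period).
- r.grab_frame(name): name is "side" or "top"; returns a dict with "pixels" (384x512x3 uint8, blue, green, red), "camera_matrix" (3x3 intrinsics, pixels), "k1" (the pictures are not rectified: a ray, as slopes to the right and down, at radius r is drawn at 1 + k1 r^2 times it, then the intrinsics apply), "cam_to_world" (4x4, takes a point from camera to world coordinates). Camera axes: x right, y down, z forward; pixel columns grow to the right and rows downward; lengths in m; the calibration is good to about 2 mm. A picture is of the moment at which its call begins. There is no depth.
- r.hand_in(): hands the job in, once; it reports no verdict.
The state is a dict: "t": time; "q": joint angles; "qvel": joint speeds; "effort": joint torques, N m; "position": TCP position; "tcp_rot": TCP orientation; "ft_force": force on the tool from outside, world axes, zero at the start; "torque": the same for the moment, N m; "grip_width": finger opening in m.
Only numpy, scipy, OpenCV 4.12 (cv2) and the standard library are available. Lean on these libraries where they do the work, as an engineer would, in place of code of your own. Each camera call takes 0.05 s, during which the arm holds its last target.

## Working session

There is one attempt and no reset: what is moved stays moved. The work goes in short steps, Python scripts to look and compute and a shell command to move; the robot and the scene stay as the last step left them, time stands still between calls to the robot, and variables do not carry over. Pictures are saved under pics/ and viewed, and the job is handed in when it is done.

```bash
ls; mkdir -p pics
python3 - <<'E'
from bench import r
import cv2,json
print(r.state())
for n in("top","side"):
    f=r.grab_frame(n); cv2.imwrite(f"pics/{n}0.png",f["pixels"]); print(n,f["camera_matrix"],f["k1"],f["cam_to_world"])
E
```

```text
pics
{'t': 0.0, 'q': array([ 7.66620335e+01,  5.01180792e+00,  1.00332649e+01,  9.50990384e+01,
       -6.62766219e-04,  9.00011835e+01]), 'qvel': array([-0.05986691, -0.01467668, -0.10958522,  0.01115287, -0.01846274,
       -0.03912129]), 'effort': array([-3.98313796e-04, -5.20394933e+01,  4.64798677e+01,  1.65694073e-02,
       -4.92892366e-05,  4.68901419e-06]), 'position': array([0.12682181, 0.53489461, 0.19766565]), 'tcp_rot': array([-1.79922419e+02,  6.64368142e-04,  1.66660851e+02]), 'ft_force': array([0.75215515, 0.65394271, 0.41761284]), 'torque': array([ 0.01394163, -0.03439199,  0.00777818]), 'grip_width': 0.08515260104821969}
top [[462.09656577   0.         255.10929038]
 [  0.         462.09656577 185.37580183]
 [  0.           0.           1.        ]] -0.09781524762315566 [[-1.75774457e-02 -9.90099096e-01  1.39265265e-01  3.51361997e-01]
 [-9.99844139e-01  1.76362898e-02 -8.11627210e-04 -6.16008453e-03]
 [-1.65253121e-03 -1.39257825e-01 -9.90254779e-01  1.38127701e+00]
 [ 0.00000000e+00  0.00000000e+00  0.00000000e+00  1.00000000e+00]]
side [[437.10947182   0.         261.42646548]
 [  0.         437.10947182 197.12894666]
 [  0.           0.           1.        ]] -0.11312909371609213 [[ 0.90695904 -0.32268777  0.27073585  0.17574878]
 [-0.42106028 -0.6769091   0.60374027 -0.75917405]
 [-0.01155604 -0.66156381 -0.74979983  1.02171634]
 [ 0.          0.          0.          1.        ]]
```

View pics/top0.png

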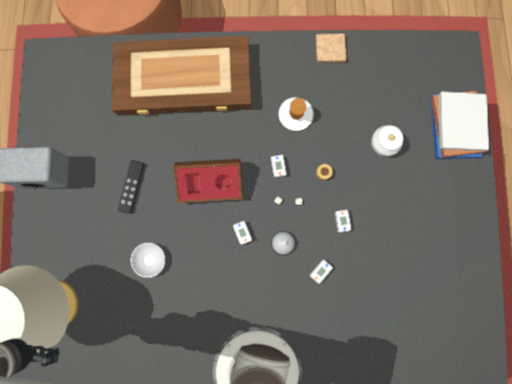

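View pics/side0.png

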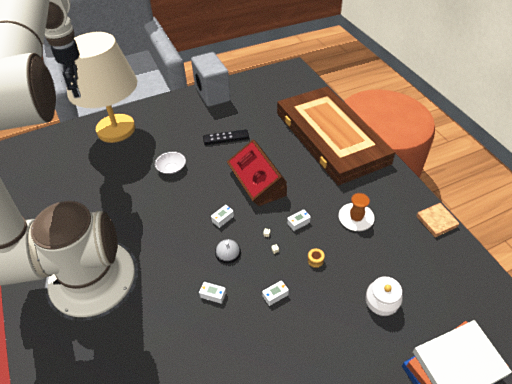

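Look-alike timers (top image): (279,166), (242,233), (343,221), (320,271). Robot's right is −y, which is larger columns here, so I choose (343,221). The only brass tin is at (325,172). I'll check with crops and measure.

```bash
cat > h.py <<'E'
import cv2,numpy as np
from bench import r
from scipy.spatial.transform import Rotation as R
def rays(f,px):
    px=np.asarray(px,float).reshape(-1,1,2)
    u=cv2.undistortPoints(px,f["camera_matrix"],np.array([f["k1"],0,0,0,0.]),None,None).reshape(-1,2) if False else cv2.undistortPointsIter(px,f["camera_matrix"],np.array([f["k1"],0,0,0]),None,None,(3,50,1e-10)).reshape(-1,2)
    T=f["cam_to_world"]; d=np.c_[u,np.ones(len(u))]@T[:3,:3].T
    return T[:3,3],d
def cast(f,px,z):
    o,d=rays(f,px); return o+d*((z-o[2])/d[:,2])[:,None]
def proj(f,P):
    T=np.linalg.inv(f["cam_to_world"]); P=np.asarray(P,float).reshape(-1,3)
    return cv2.projectPoints(P,cv2.Rodrigues(T[:3,:3])[0],T[:3,3],f["camera_matrix"],np.array([f["k1"],0,0,0]))[0].reshape(-1,2)
def tri(f,p,g,q):
    o,d=rays(f,[p]);o2,e=rays(g,[q]);d=d[0];e=e[0]
    s=np.linalg.lstsq(np.c_[d,-e],o2-o,rcond=None)[0]
    a=o+s[0]*d;b=o2+s[1]*e
    return (a+b)/2,np.linalg.norm(a-b)
def crop(f,x,y,w,h,k,name):
    cv2.imwrite(name,cv2.resize(f["pixels"][y:y+h,x:x+w],None,fx=k,fy=k,interpolation=cv2.INTER_CUBIC))
E
python3 - <<'E'
from h import *
t=r.grab_frame("top");s=r.grab_frame("side")
for p in [(279,166),(242,233),(343,221),(320,271)]:
    P=cast(t,[p],.028)[0]; print(p,P.round(3),proj(s,P).round(0))
crop(t,300,150,80,60*2,5,"pics/c1.png"); crop(t,165,150,90,65,8,"pics/c2.png")
crop(s,190,130,110,80,7,"pics/c3.png"); crop(s,240,240,100,75,8,"pics/c4.png")
E
```

```text
(279, 166) [ 0.599 -0.079  0.028] [[299. 218.]]
(242, 233) [0.402 0.033 0.028] [[222. 213.]]
(343, 221) [ 0.431 -0.263  0.028] [[275. 291.]]
(320, 271) [ 0.288 -0.191  0.028] [[212. 289.]]
```

View pics/c1.png

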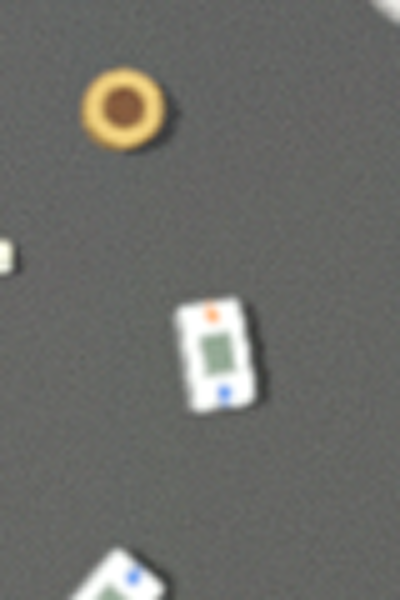

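View pics/c2.png

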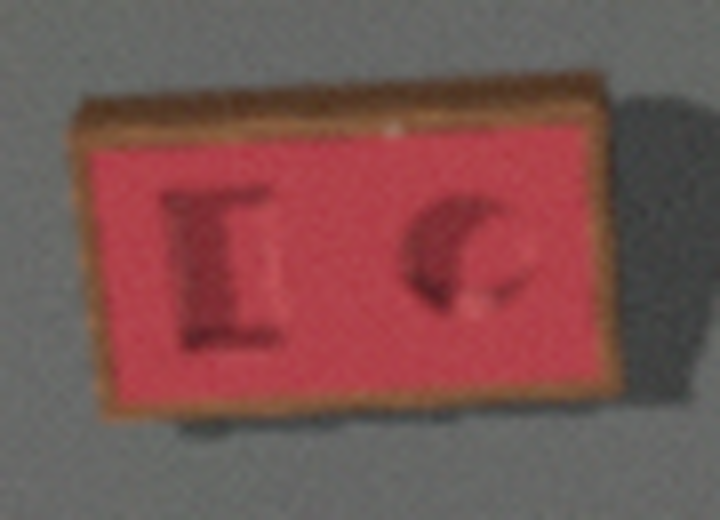

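View pics/c3.png

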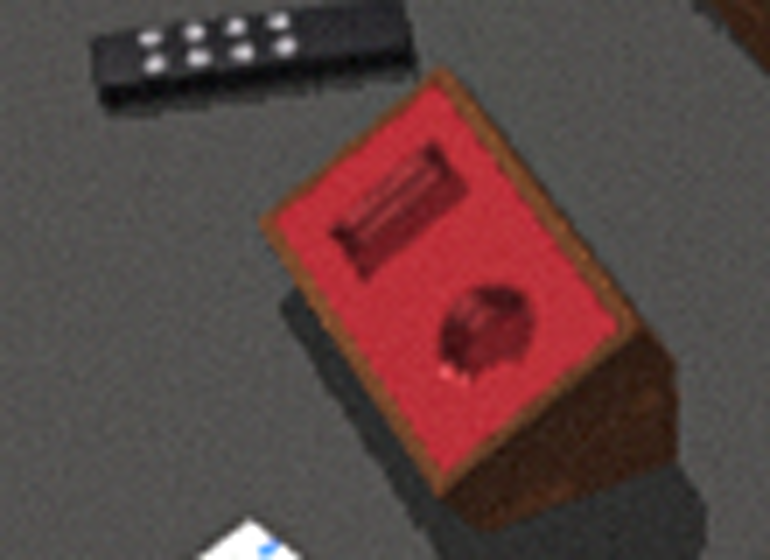

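View pics/c4.png

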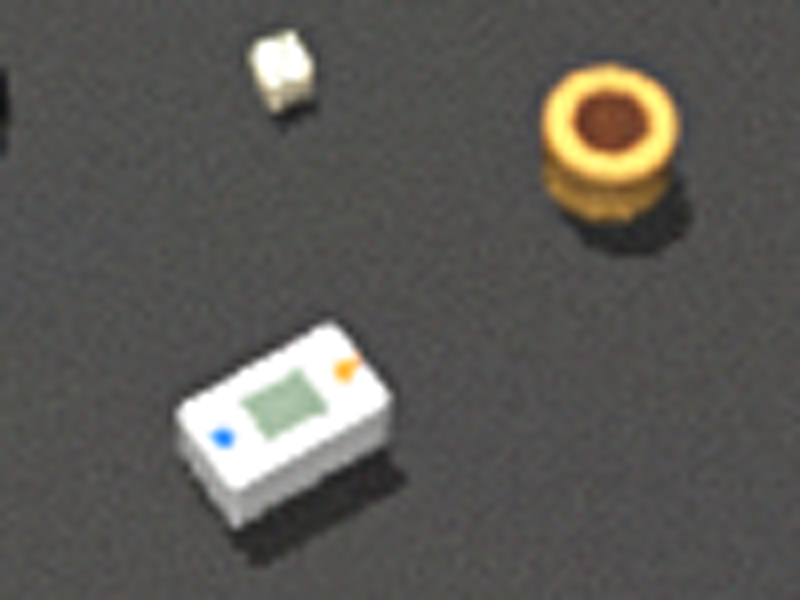

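```bash
cat > meas.py <<'E'
from h import *
def linefit_quad(mask):
    c=max(cv2.findContours(mask,cv2.RETR_EXTERNAL,cv2.CHAIN_APPROX_NONE)[0],key=cv2.contourArea)
    h=cv2.convexHull(c); 
    e=2
    a=cv2.approxPolyDP(h,e,True)
    while len(a)>4: e+=.5; a=cv2.approxPolyDP(h,e,True)
    a=a[:,0,:].astype(float); pts=c[:,0,:].astype(float); L=[]
    for i in range(len(a)):
        p,q=a[i],a[(i+1)%len(a)]; d=(q-p)/np.linalg.norm(q-p); n=np.array([-d[1],d[0]])
        u=(pts-p)@d; v=(pts-p)@n; l=np.linalg.norm(q-p)
        s=pts[(abs(v)<2.)&(u>.12*l)&(u<.88*l)]
        vx,vy,x,y=cv2.fitLine(s.astype(np.float32),cv2.DIST_HUBER,0,.01,.01).ravel(); nn=np.array([vy,-vx]);
        cen=a.mean(0); 
        if nn@(cen-[x,y])>0: nn=-nn
        L.append((nn,nn@[x,y]+.5))   # half pixel outward: contour runs on inner pixel centres
    return np.array([np.linalg.solve(np.array([L[i-1][0],L[i][0]]),[L[i-1][1],L[i][1]]) for i in range(len(L))])
def roi(m,x,y,w,h):
    o=np.zeros_like(m); o[y:y+h,x:x+w]=m[y:y+h,x:x+w]; return o
def up(f,x,y,w,h):pass
E
cat > m1.py <<'E'
from meas import *
from scipy.optimize import least_squares
t=r.grab_frame("top");s=r.grab_frame("side")
def red(f,box):
    b,g,rr=[f["pixels"][...,i].astype(int) for i in range(3)]
    m=((rr-g>45)&(rr>1.9*g)&(b>.6*g)&(abs(g-b)<.16*rr)).astype(np.uint8)*255
    return cv2.morphologyEx(roi(m,*box),cv2.MORPH_CLOSE,np.ones((3,3)))
mt=red(t,(170,150,80,65)); ms=red(s,(222,135,75,75))
crop({"pixels":cv2.merge([mt]*3)},165,150,90,65,4,"pics/mt.png");crop({"pixels":cv2.merge([ms]*3)},190,130,110,80,4,"pics/ms.png")
qt=linefit_quad(mt);qs=linefit_quad(ms);print(qt.round(1),qs.round(1))
P=[]
for p in qt:
    # match: side corner giving least gap and sane height
    c=[tri(t,p,s,q)+(q,) for q in qs]; c=[k for k in c if .02<k[0][2]<.13]; k=min(c,key=lambda k:k[1]); P.append(k[0]); print(p.round(1),k[2].round(1),k[0].round(4),round(k[1],4))
P=np.array(P); print([round(np.linalg.norm(P[i]-P[i-1]),4) for i in range(4)],"centre",P.mean(0).round(4))
# rigid rectangle 98x176, 30deg tilt, yaw: align via fit
def frame(v):
    c=v[:3];Rm=R.from_euler('z',v[3],degrees=True)*R.from_euler('y',-30,degrees=True); return c,Rm.as_matrix()
cor=np.array([[a*.049,b*.088,0] for a,b in((-1,-1),(-1,1),(1,1),(1,-1))])
c0=P.mean(0)
best=None
def match(v):
    c,Rm=frame(v); W=cor@Rm.T+c; return W
W=match([*c0,3.]); 
it=[int(np.argmin(np.linalg.norm(W[:,:2]-p[:2],axis=1))) for p in P]
def res(v):
    W=match(v)[it]; 
    qs_=np.array([min(qs,key=lambda q:np.linalg.norm(q-w)) for w in proj(s,W)])
    return np.r_[(proj(t,W)-qt).ravel(),(proj(s,W)-qs_).ravel()]
o=least_squares(res,[*c0,3.]); print("fit",o.x.round(4),"res px",res(o.x).round(2))
c,Rm=frame(o.x)
for n,y in(("timer",.044),("tin",-.044)):
    C=c+Rm@[0,y,0]; print(n,C.round(4),proj(t,C).round(1),proj(s,C).round(1))
for f,n,b in((t,"t",(165,150,90,65,8)),(s,"s",(190,130,110,80,7))):
    k=b[4];im=cv2.resize(f["pixels"][b[1]:b[1]+b[3],b[0]:b[0]+b[2]],None,fx=k,fy=k,interpolation=cv2.INTER_CUBIC)
    rect=np.array([[x*.0315,.044+y*.0185,0] for x,y in((-1,-1),(-1,1),(1,1),(1,-1))]);th=np.linspace(0,6.28,40)
    ci=np.c_[.0235*np.cos(th),-.044+.0235*np.sin(th),0*th]
    for Q in(rect,ci,cor):
        pp=((proj(f,Q@Rm.T+c)-b[:2]+.5)*k).astype(np.int32); cv2.polylines(im,[pp],True,(0,255,0),1)
    cv2.imwrite(f"pics/ov_{n}.png",im)
np.save("stand.npy",o.x)
# timer
b,g,rr=[t["pixels"][...,i].astype(int) for i in range(3)]
E
python3 m1.py
```

```text
[[237.7 164.8]
 [239.8 196.9]
 [179.4 200.4]
 [174.8 168.3]] [[278.9 176.6]
 [252.8 198.1]
 [228.  160.8]
 [251.6 140.3]]
[237.7 164.8] [278.9 176.6] [0.5925 0.0412 0.0916] 0.0003
[239.8 196.9] [252.8 198.1] [0.5059 0.0383 0.0406] 0.0017
[179.4 200.4] [228.  160.8] [0.4978 0.2143 0.0458] 0.0026
[174.8 168.3] [251.6 140.3] [0.5843 0.2195 0.0962] 0.0013
[np.float64(0.1785), np.float64(0.1006), np.float64(0.1763), np.float64(0.1003)] centre [0.5451 0.1283 0.0685]
fit [0.545  0.1281 0.0692 2.4441] res px [-0.32  0.38 -0.16 -0.04 -0.01  0.08  0.67  0.59 -0.46 -0.54  0.39 -1.04
  0.75  0.09  0.26  0.92]
timer [0.5432 0.1721 0.0692] [[192.7 184. ]] [[246.2 159.4]]
tin [0.5469 0.0841 0.0692] [[223.2 182.1]] [[259.  177.2]]
```

View pics/ov_t.png

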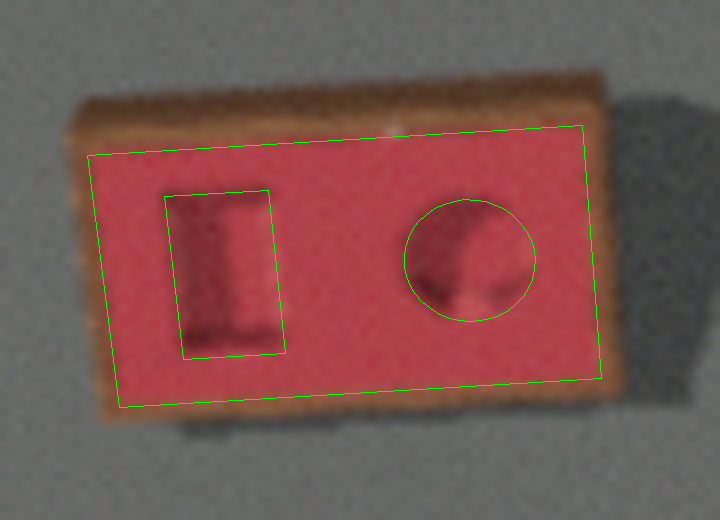

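View pics/ov_s.png

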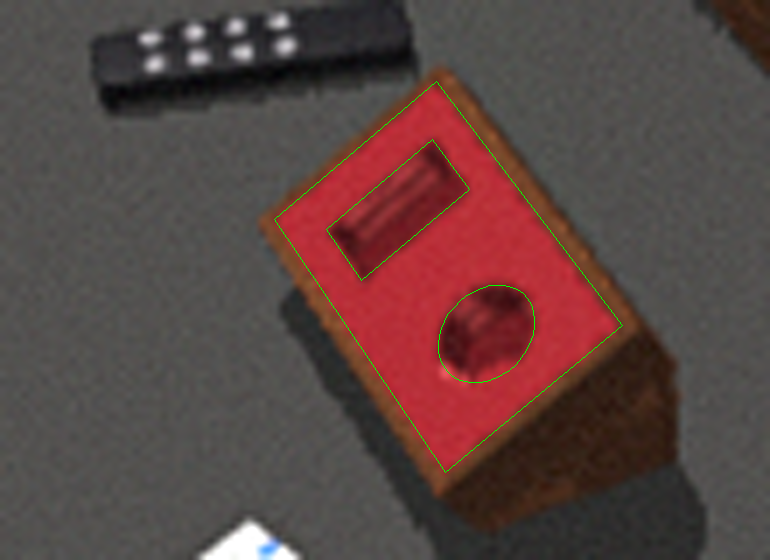

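Overlays match the cutouts within about 1 px: timer cutout on the left, tin on the right. Next, the timer (screen and dots) and the tin lid.

```bash
cat > m2.py <<'E'
from meas import *
t=r.grab_frame("top");s=r.grab_frame("side")
def cen(f,box,w):
    x,y,W,H=box; w=np.clip(w[y:y+H,x:x+W],0,None).astype(float); w[w<.25*w.max()]=0
    Y,X=np.mgrid[y:y+H,x:x+W]; return np.array([(w*X).sum(),(w*Y).sum()])/w.sum()
for f,n,tb,nb in((t,"top",(334,208,20,26),(314,160,24,24)),(s,"side",(261,279,30,26),(305,245,24,22))):
    b,g,rr=[f["pixels"][...,i].astype(int) for i in range(3)]
    hsv=cv2.cvtColor(f["pixels"],cv2.COLOR_BGR2HSV).astype(int)
    blue=np.clip(b-rr-25,0,None); org=np.clip(rr-b-25,0,None); grn=np.where((g-rr>8)&(g-b>4),g-rr,0)
    c=[cen(f,tb,w) for w in(blue,org,grn)]
    W=cast(f,c,.028); d=W[1]-W[0]
    print(n,np.round(c,1).tolist(),W[:,:2].round(4).tolist(),"len",round(np.linalg.norm(d),4),"yaw",np.degrees(np.arctan2(d[1],d[0])).round(1),"mid",((W[0]+W[1])/2).round(4))
    # tin: brass + brown mask
    m=((rr-b)>40).astype(np.uint8)*255; m=roi(m,*nb)
    cs=max(cv2.findContours(m,cv2.RETR_EXTERNAL,cv2.CHAIN_APPROX_NONE)[0],key=cv2.contourArea)
    print("tin blob",cv2.minEnclosingCircle(cs),cv2.boundingRect(cs))
    x,y,W_,H_=nb
    brown=np.where((rr-b>25)&(rr<150)&(np.hypot(*(np.mgrid[0:384,0:512][::-1]-np.array([x+W_/2,y+H_/2-(2 if n=="side" else 0)])[:,None,None]))<6),1,0)
    ci=cen(f,nb,brown); print("inlay",ci.round(1),cast(f,[ci],.028).round(4))
E
python3 m2.py
```

```text
top [[344.5, 228.3], [341.9, 212.4], [343.1, 220.3]] [[0.41, -0.267], [0.4568, -0.2613], [0.4335, -0.2639]] len 0.0472 yaw 6.9 mid [ 0.4334 -0.2641  0.028 ]
tin blob ((324.0789489746094, 171.2105255126953), 8.547060012817383) (316, 164, 17, 16)
inlay [324.3 170.9] [[ 0.5814 -0.2139  0.028 ]]
side [[267.3, 294.4], [282.8, 285.6], [275.1, 290.1]] [[0.4091, -0.265], [0.4561, -0.2591], [0.4322, -0.2624]] len 0.0474 yaw 7.1 mid [ 0.4326 -0.2621  0.028 ]
tin blob ((315.6325378417969, 257.40362548828125), 9.765254974365234) (307, 248, 18, 19)
inlay [315.9 254.8] [[ 0.5801 -0.2126  0.028 ]]
```

```bash
cat > go.py <<'E'
from h import *
import sys
def rel(p,Rt):
    st=r.state(); R0=R.from_euler('xyz',st["tcp_rot"],degrees=True)
    tr=R0.inv().apply(np.array(p)-st["position"]); rv=(R0.inv()*Rt).as_rotvec(degrees=True)
    return tr.round(4).tolist(),rv.round(2).tolist()
def down(yang): # tool down, tool y at world angle yang (deg)
    y=np.array([np.cos(np.radians(yang)),np.sin(np.radians(yang)),0]);z=np.array([0,0,-1.]);x=np.cross(y,z)
    return R.from_matrix(np.c_[x,y,z])
def standframe():
    v=np.load("stand.npy"); return v[:3],(R.from_euler('z',v[3],degrees=True)*R.from_euler('y',-30,degrees=True))
def slope(sgn): # tool against foam; sgn=+1: tool y = stand +y
    c,S=standframe(); M=S.as_matrix(); y=sgn*M[:,1]; z=-M[:,2]; return R.from_matrix(np.c_[np.cross(y,z),y,z])
def onface(x,y,h):
    c,S=standframe(); return c+S.apply([x,y,h])
E
python3 - <<'E'
from go import *
for a in(97,-83): print(rel([.433,-.263,.2],down(a)))
E
python3 -m handwheel '{"translation":[[0,0,0]],"dr":[[0,0,8]],"hand":[1]}'; python3 -c "
from bench import r;print(r.state()['q'])"
```

```text
([-0.482, -0.706, -0.0016], [-0.01, -0.0, -20.34])
([-0.482, -0.706, -0.0016], [-0.0, 0.02, 159.66])
t: 0.5
position: [0.1269, 0.5351, 0.1983]
tcp_rot: [-180.0, 0.0, 158.6]
ft_force: [0.2, 0.3, 0.2]
grip_width: 0.0854
[7.66608428e+01 4.98075105e+00 1.00757251e+01 9.51009136e+01
 5.12780109e-05 9.80449820e+01]
```

Run:
```python
from go import *
print(rel([.433,-.263,.2],down(97)))
```

```text
([-0.5761, -0.6316, -0.0016], [-0.01, -0.0, -28.38])
```

```bash
python3 -m handwheel '{"translation":[[-0.576,-0.632,0],[-0.576,-0.632,0],[-0.576,-0.632,0],[-0.576,-0.632,0],[-0.576,-0.632,0],[-0.576,-0.632,0],[-0.576,-0.632,0],[-0.576,-0.632,0],[-0.576,-0.632,0],[-0.576,-0.632,0]],"dr":[[0,0,-28.4],[0,0,-28.4],[0,0,-28.4],[0,0,-28.4],[0,0,-28.4],[0,0,-28.4],[0,0,-28.4],[0,0,-28.4],[0,0,-28.4],[0,0,-28.4]],"hand":[1,1,1,1,1,1,1,1,1,1]}'
python3 - <<'E'
from go import *
print(r.state()["q"].round(1),rel([.433,-.263,.2],down(97)))
E
```

```text
t: 1.5
position: [0.3051, 0.0703, 0.1987]
tcp_rot: [180.0, 0.1, -172.9]
ft_force: [2.2, 1.0, 0.5]
grip_width: 0.0855
[ 13.  -27.2 -17.  100.1   0.    5.9] ([-0.0858, -0.3465, -0.0012], [0.01, 0.1, 0.08])
```

```bash
python3 -m handwheel '{"translation":[[-0.086,-0.346,0],[-0.086,-0.346,0],[-0.086,-0.346,0],[-0.086,-0.346,0],[-0.086,-0.346,0],[-0.086,-0.346,0],[-0.086,-0.346,0],[-0.086,-0.346,0],[-0.086,-0.346,0.05],[-0.086,-0.346,0.1]],"dr":[[0,0,0],[0,0,0],[0,0,0],[0,0,0],[0,0,0],[0,0,0],[0,0,0],[0,0,0],[0,0,0],[0,0,0]],"hand":[1,1,1,1,1,1,1,1,1,1]}'
python3 - <<'E'
from go import *
print(r.state()["q"].round(1),rel([.433,-.263,.1],down(97)))
t=r.grab_frame("top");s=r.grab_frame("side")
crop(t,300,170,90,90,7,"pics/a1.png"); crop(s,220,220,110,100,7,"pics/a2.png")
p=r.state()["position"];print(proj(t,p),proj(s,p))
E
```

```text
t: 2.5
position: [0.4336, -0.2614, 0.0981]
tcp_rot: [-179.9, 0.1, -173.0]
ft_force: [0.4, -0.1, -1.3]
grip_width: 0.0857
[-31.1  -2.   -8.1  83.7   0.  -38.1] ([0.0008, -0.0015, -0.0019], [-0.1, 0.14, 0.01])
[[345.30426332 220.5827722 ]] [[273.30970233 276.41186453]]
```

View pics/a1.png

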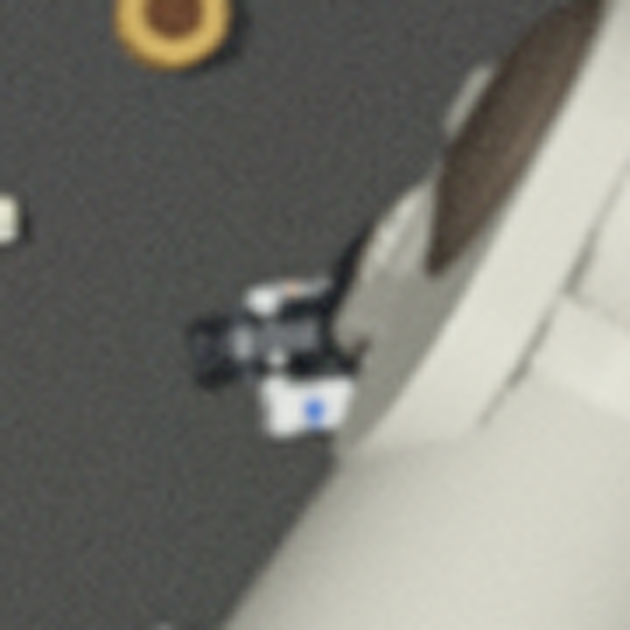

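View pics/a2.png

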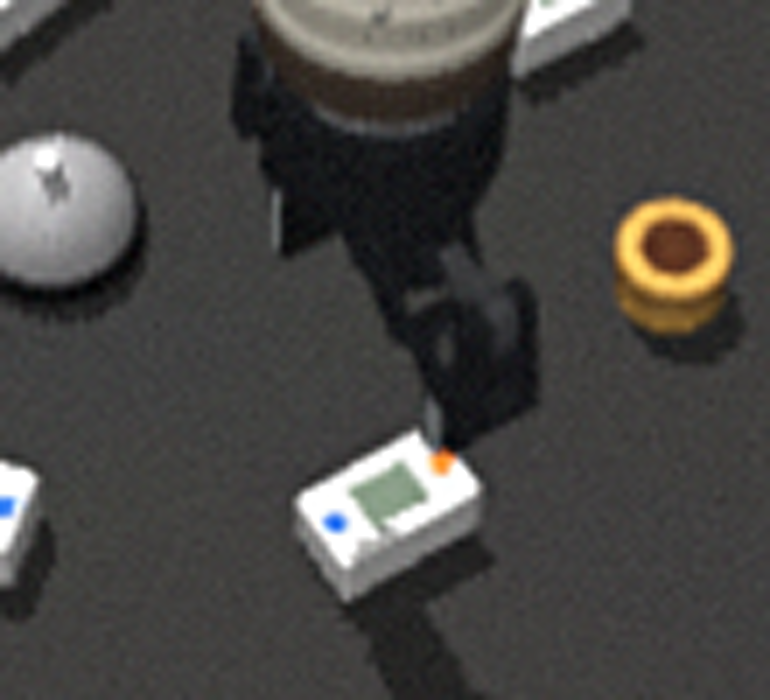

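```bash
python3 -m handwheel '{"translation":[[0,-0.001,0.04],[0,-0.001,0.07],[0,-0.001,0.084],[0,-0.001,0.084],[0,-0.001,0.084],[0,-0.001,0.084],[0,-0.001,0.084],[0,-0.001,0.084],[0,-0.001,0.084],[0,-0.001,0.084]],"dr":[[0,0,0],[0,0,0],[0,0,0],[0,0,0],[0,0,0],[0,0,0],[0,0,0],[0,0,0],[0,0,0],[0,0,0]],"hand":[1,1,1,1,-1,-1,-1,-1,-1,-1]}' 50; python3 -m handwheel '{"translation":[[0,0,0],[0,0,0],[0,0,0],[0,0,0],[0,0,0],[0,0,0]],"dr":[[0,0,0],[0,0,0],[0,0,0],[0,0,0],[0,0,0],[0,0,0]],"hand":[-1,-1,-1,-1,-1,-1]}' 50;  python3 - <<'E'
from go import *
t=r.grab_frame("top");s=r.grab_frame("side")
crop(s,220,220,110,100,7,"pics/b2.png")
print(r.state())
E
```

```text
t: 3.6
position: [0.4329, -0.2616, 0.0145]
tcp_rot: [-180.0, 0.0, -172.9]
ft_force: [0.2, -1.0, 0.2]
grip_width: -0.0004
t: 4.2
position: [0.4329, -0.2616, 0.0144]
tcp_rot: [-180.0, 0.0, -172.9]
ft_force: [0.2, -0.3, -0.0]
grip_width: 0.0003
{'t': 4.3, 'q': array([-3.11404932e+01, -5.21733218e-01, -1.59798137e+01,  7.45424139e+01,
        4.43501910e-04, -3.82050729e+01]), 'qvel': array([ 0.11012455,  0.07369786, -0.04791845, -0.00138951,  0.03232655,
        0.08913194]), 'effort': array([-6.70342379e-04, -4.55558002e+01,  4.61302614e+01,  1.28698197e-03,
       -2.28993595e-04,  1.89532486e-06]), 'position': array([ 0.43293805, -0.26157955,  0.01439923]), 'tcp_rot': array([ 1.79999346e+02, -1.14201092e-04, -1.72935420e+02]), 'ft_force': array([1.08181787, 0.48244176, 0.83078303]), 'torque': array([-0.05311152,  0.03582106, -0.00096593]), 'grip_width': -0.0002691385584612025}
```

View pics/b2.png

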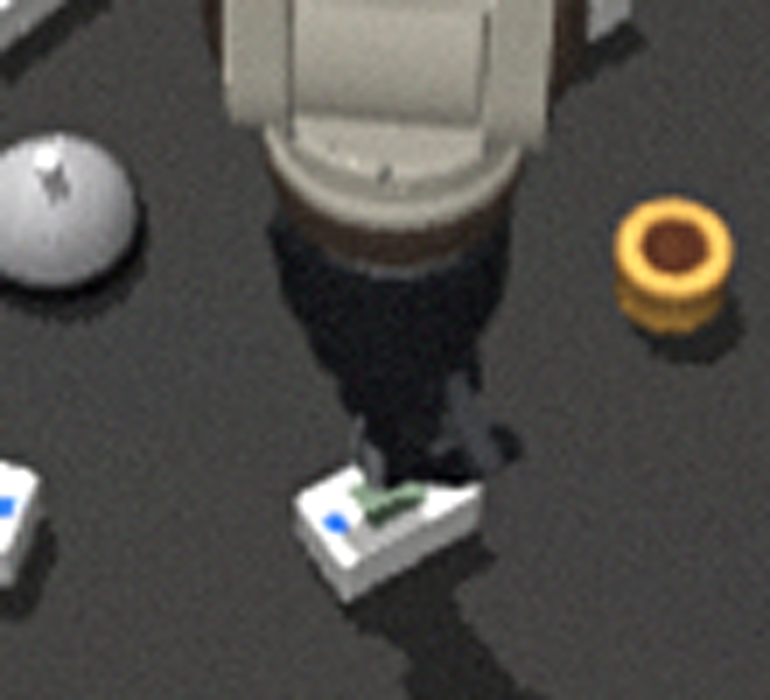

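Run:
```python
from go import *
t=r.grab_frame("top");s=r.grab_frame("side")
crop(s,245,260,60,50,13,"pics/b3.png");crop(t,310,190,60,50,13,"pics/b4.png")
p=r.state()["position"];print((proj(s,p)-[245,260])*13,(proj(t,p)-[310,190])*13, r.state()["grip_width"])
```

```text
[[391.27105298 421.00285105]] [[409.36684568 400.39633414]] 0.00024143031483299724
```

View pics/b3.png

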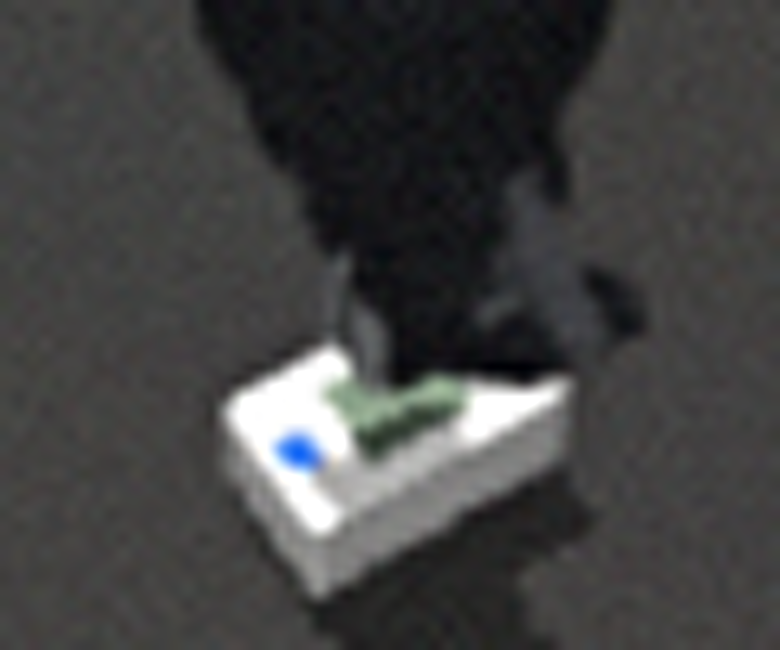

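View pics/b4.png

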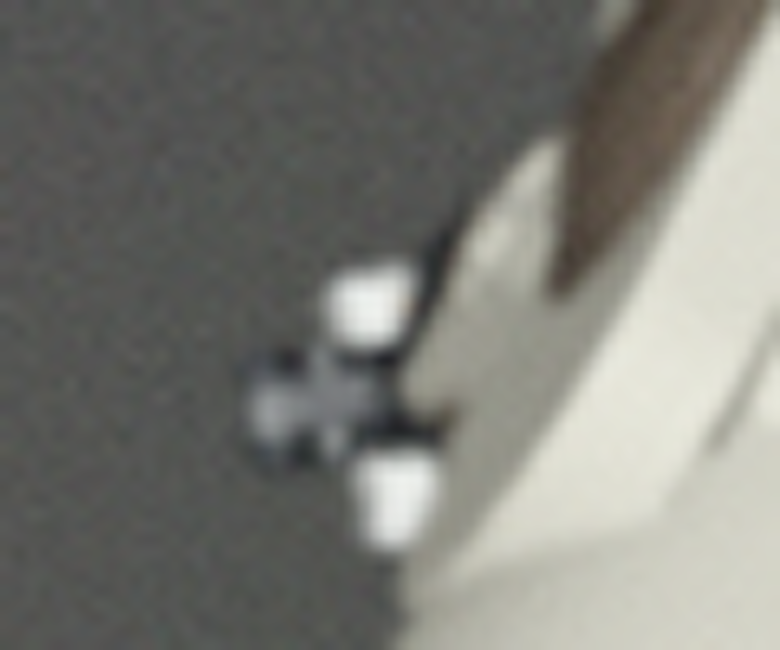

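Run:
```python
from go import *
s=r.grab_frame("side")
st=r.state();Rm=R.from_euler('xyz',st["tcp_rot"],degrees=True);p=st["position"]
print(p)
for back in(0,.013,.02,.03):
  for tx in(-.011,.011):
    for ty in(-.0145,-.005,.0145):
      print(back,tx,ty,((proj(s,p+Rm.apply([tx,ty,-back]))-[245,260])*13).round(0)[0], end=' ')
  print()
```

```text
[ 0.43290607 -0.26160068  0.01440694]
0 -0.011 -0.0145 [477. 449.] 0 -0.011 -0.005 [451. 414.] 0 -0.011 0.0145 [398. 341.] 0 0.011 -0.0145 [385. 502.] 0 0.011 -0.005 [358. 466.] 0 0.011 0.0145 [305. 393.] 
0.013 -0.011 -0.0145 [479. 417.] 0.013 -0.011 -0.005 [452. 381.] 0.013 -0.011 0.0145 [398. 308.] 0.013 0.011 -0.0145 [385. 470.] 0.013 0.011 -0.005 [359. 434.] 0.013 0.011 0.0145 [305. 360.] 
0.02 -0.011 -0.0145 [480. 399.] 0.02 -0.011 -0.005 [453. 363.] 0.02 -0.011 0.0145 [399. 290.] 0.02 0.011 -0.0145 [386. 453.] 0.02 0.011 -0.005 [359. 417.] 0.02 0.011 0.0145 [305. 343.] 
0.03 -0.011 -0.0145 [481. 374.] 0.03 -0.011 -0.005 [454. 338.] 0.03 -0.011 0.0145 [400. 265.] 0.03 0.011 -0.0145 [386. 428.] 0.03 0.011 -0.005 [360. 391.] 0.03 0.011 0.0145 [306. 317.]
```

```bash
python3 -m handwheel '{"translation":[[0,0,-0.01],[0,0,-0.02],[0,0,-0.03],[0,0,-0.03]],"dr":[[0,0,0],[0,0,0],[0,0,0],[0,0,0]],"hand":[-1,-1,-1,-1]}' 50;  python3 - <<'E'
from go import *
t=r.grab_frame("top");s=r.grab_frame("side")
crop(s,245,250,60,60,12,"pics/d3.png");crop(t,310,190,60,50,13,"pics/d4.png")
p=r.state()["position"];print((proj(s,p)-[245,250])*12,(proj(t,p)-[310,190])*13, r.state()["grip_width"])
E
```

```text
t: 4.85
position: [0.4339, -0.2622, 0.0467]
tcp_rot: [-179.9, 0.1, -172.9]
ft_force: [0.3, 0.3, -0.3]
grip_width: -0.0002
[[364.56005892 437.80222069]] [[435.1901344  390.49415602]] -0.00027742100337714473
```

View pics/d3.png

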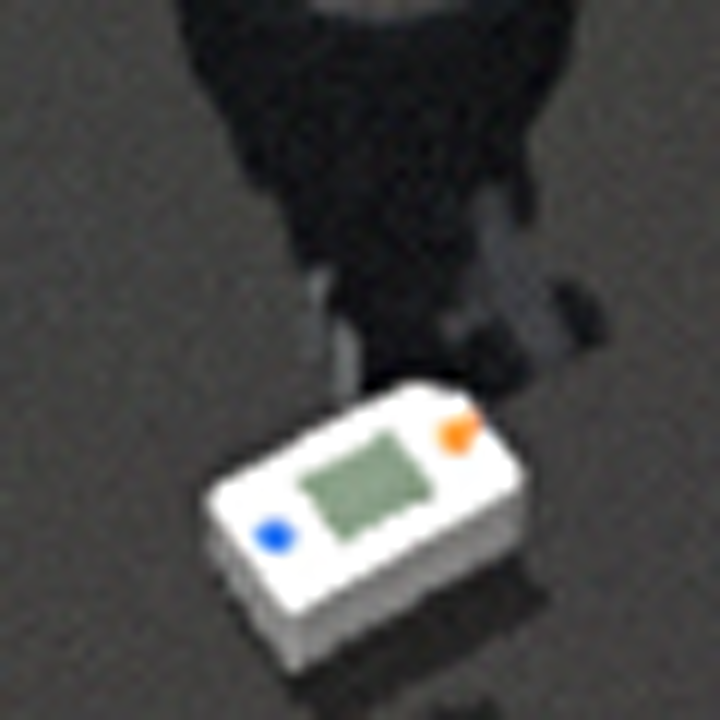

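View pics/d4.png

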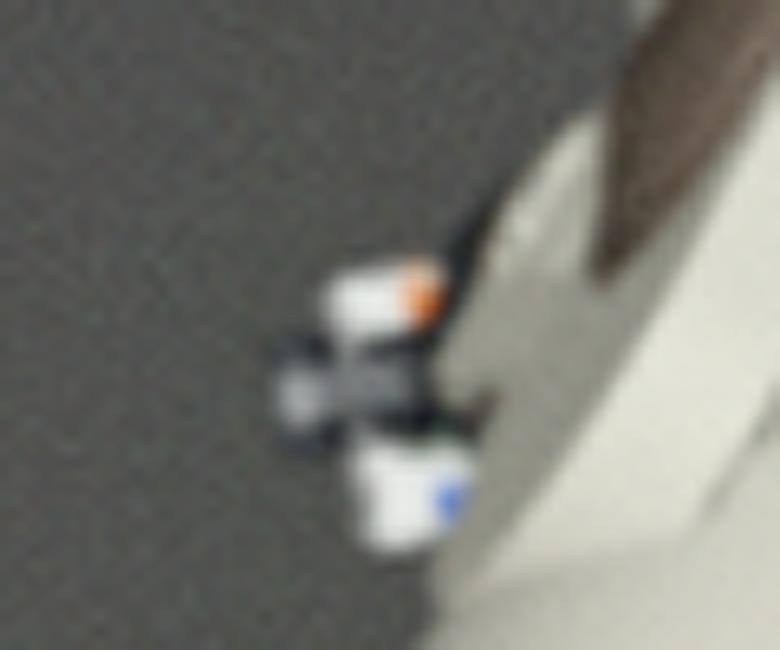

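Run:
```python
from go import *
s=r.grab_frame("side")
im=cv2.resize(s["pixels"][200:320,215:345],None,fx=6,fy=6,interpolation=cv2.INTER_CUBIC)
im=np.clip((im/255.)**.5*255,0,255).astype(np.uint8)
st=r.state();Rm=R.from_euler('xyz',st["tcp_rot"],degrees=True);p=st["position"]
for b in (0,.02,.04,.06,.08):
    q=(proj(s,p+Rm.apply([0,0,-b]))[0]-[215,200]+.5)*6; cv2.circle(im,tuple(int(v) for v in q),3,(0,0,255),-1)
cv2.imwrite("pics/e1.png",im)
```

```text
(no output)
```

View pics/e1.png

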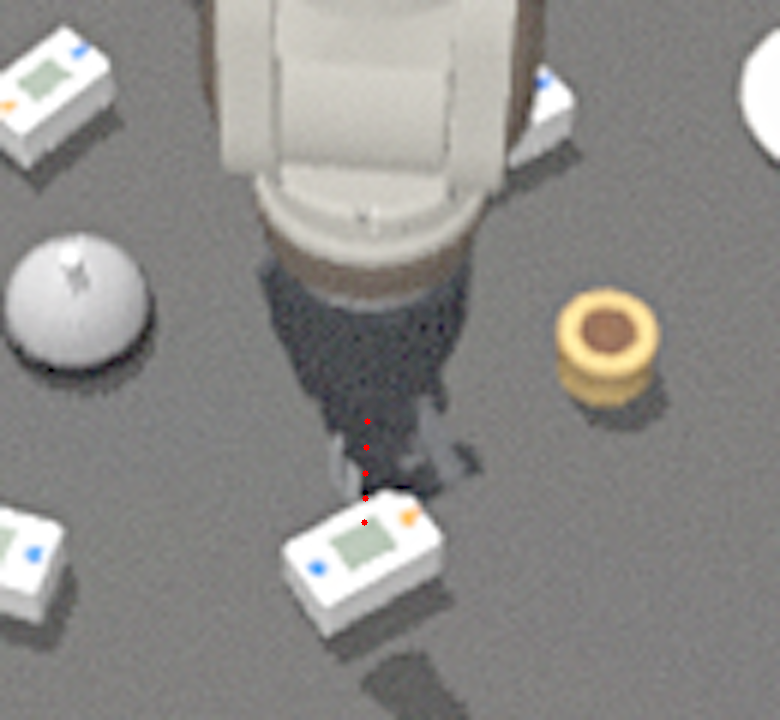

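```bash
python3 -m handwheel '{"translation":[[0,0,0.01],[0,0,0.02],[0,0,0.03],[0,0,0.033],[0,0,0.033]],"dr":[[0,0,0],[0,0,0],[0,0,0],[0,0,0],[0,0,0]],"hand":[-1,-1,-1,-1,-1]}' 20; python3 -m handwheel '{"translation":[[0,0,0.001],[0,0,0.002],[0,0,0.003],[0,0,0.003]],"dr":[[0,0,0],[0,0,0],[0,0,0],[0,0,0]],"hand":[-1,-1,-1,-1]}' 20
```

```text
t: 5.5
position: [0.4324, -0.2613, 0.0104]
tcp_rot: [179.9, -0.1, -172.9]
ft_force: [0.3, -0.3, -0.1]
grip_width: -0.0002
t: 5.9
position: [0.433, -0.2616, 0.0085]
tcp_rot: [-180.0, 0.0, -172.9]
ft_force: [0.4, -0.3, -0.0]
grip_width: -0.0001
```

```bash
cat > v.py <<'E'
from go import *
import sys
n=sys.argv[1]; bs=[int(v) for v in sys.argv[2:7]]; cam=sys.argv[7]
s=r.grab_frame(cam);x,y,w,h,k=bs
im=cv2.resize(s["pixels"][y:y+h,x:x+w],None,fx=k,fy=k,interpolation=cv2.INTER_CUBIC)
im=np.clip((im/255.)**.5*255,0,255).astype(np.uint8)
st=r.state();Rm=R.from_euler('xyz',st["tcp_rot"],degrees=True);p=st["position"]
for b in (0,.02,.04):
    q=(proj(s,p+Rm.apply([0,0,-b]))[0]-[x,y]+.5)*k; cv2.circle(im,tuple(int(v) for v in q),2,(0,0,255),-1)
cv2.imwrite(f"pics/{n}.png",im)
E
python3 v.py e2 235 240 90 70 8 side; python3 v.py e3 300 180 80 65 9 top
```

```text
(no output)
```

View pics/e2.png

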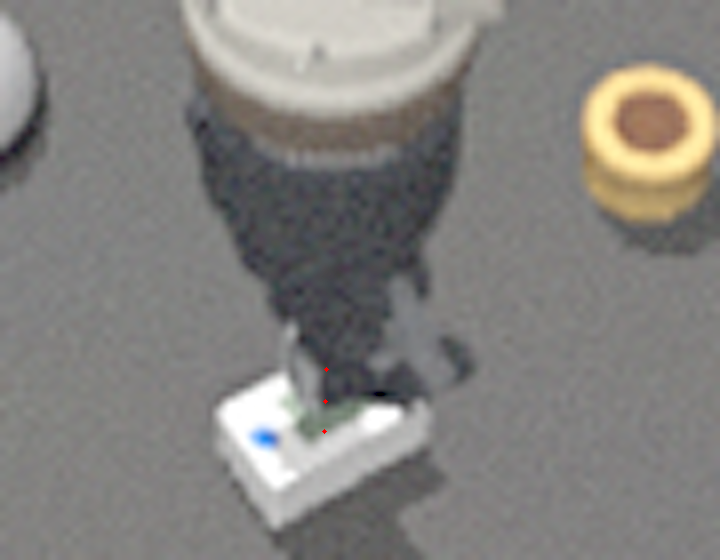

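View pics/e3.png

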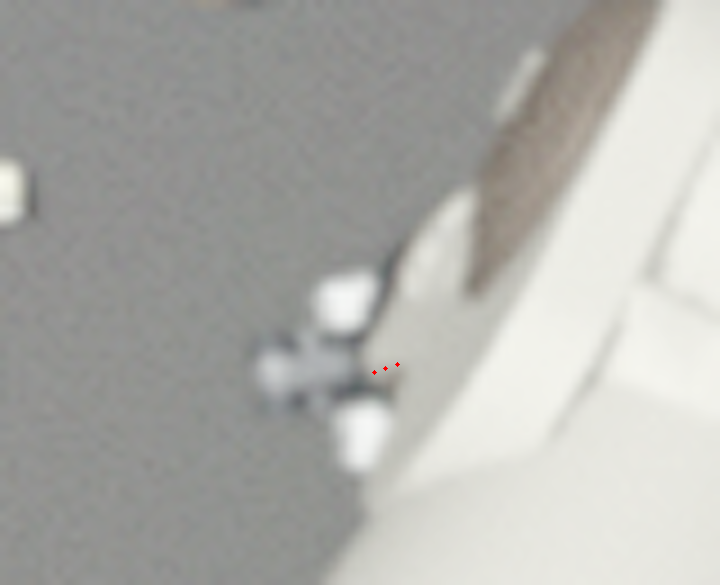

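```bash
python3 -m handwheel '{"translation":[[0,0,0.001],[0,0,0.002],[0,0,0.002]],"dr":[[0,0,0],[0,0,0],[0,0,0]],"hand":[-1,-1,-1]}' 20; python3 -m handwheel '{"translation":[[0,0,0.001],[0,0,0.002],[0,0,0.002]],"dr":[[0,0,0],[0,0,0],[0,0,0]],"hand":[-1,-1,-1]}' 20;python3 -c "
from bench import r;s=r.state();print(s['ft_force'],s['effort'],s['torque'])"
```

```text
t: 6.3
position: [0.4328, -0.2615, 0.0062]
tcp_rot: [180.0, -0.0, -172.9]
ft_force: [0.4, 0.2, 0.1]
grip_width: 0.0004
t: 6.6
position: [0.4328, -0.2615, 0.0042]
tcp_rot: [180.0, -0.0, -172.9]
ft_force: [-0.7, -0.7, -0.4]
grip_width: 0.0001
[-0.73845569 -0.70820818 -0.3632616 ] [ 4.96274479e-04 -4.57330120e+01  4.59759879e+01 -5.17752080e-02
 -1.22776614e-04  3.71251463e-05] [0.02632898 0.03587223 0.01784557]
```

```bash
python3 v.py e4 245 250 60 50 13 side
```

```text
(no output)
```

View pics/e4.png

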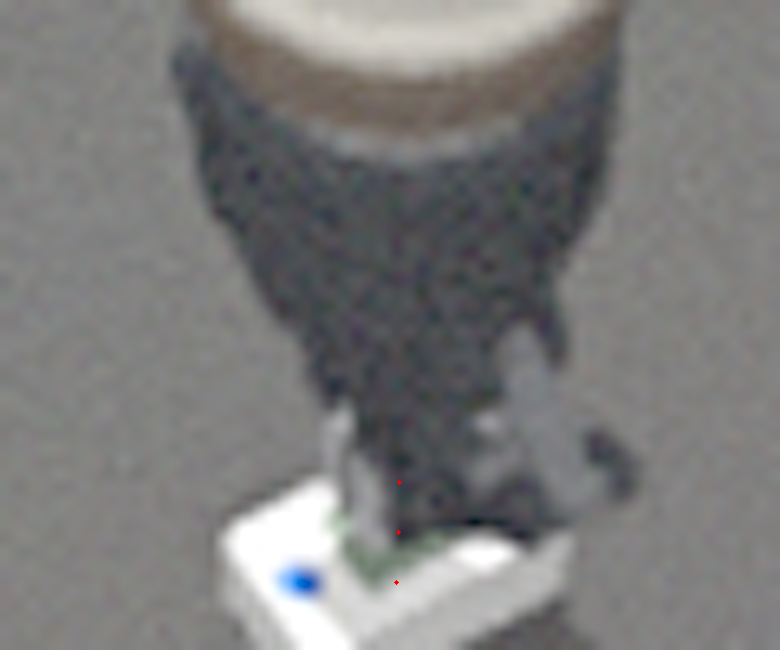

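```bash
for i in 1 2 3; do python3 -m handwheel '{"translation":[[0,0,0.001],[0,0,0.002],[0,0,0.002]],"dr":[[0,0,0],[0,0,0],[0,0,0]],"hand":[-1,-1,-1]}' 20 | egrep 'pos|ft'; done
```

```text
position: [0.4328, -0.2615, 0.0023]
ft_force: [-0.1, 0.3, 0.1]
position: [0.4329, -0.2615, 0.0002]
ft_force: [1.0, 0.5, 0.2]
position: [0.4329, -0.2615, -0.0018]
ft_force: [-0.4, 0.0, 1.3]
```

```bash
for i in 1 2 3; do python3 -m handwheel '{"translation":[[0,0,0.001],[0,0,0.001]],"dr":[[0,0,0],[0,0,0]],"hand":[-1,-1]}' 20 | egrep 'pos|ft'; done;  python3 v.py e5 245 250 60 50 13 side
```

```text
position: [0.4329, -0.2616, -0.0027]
ft_force: [0.6, 0.1, -0.4]
position: [0.4329, -0.2616, -0.0037]
ft_force: [-0.3, 0.3, -0.8]
position: [0.4328, -0.2615, -0.0048]
ft_force: [0.3, 0.5, 0.9]
```

View pics/e5.png

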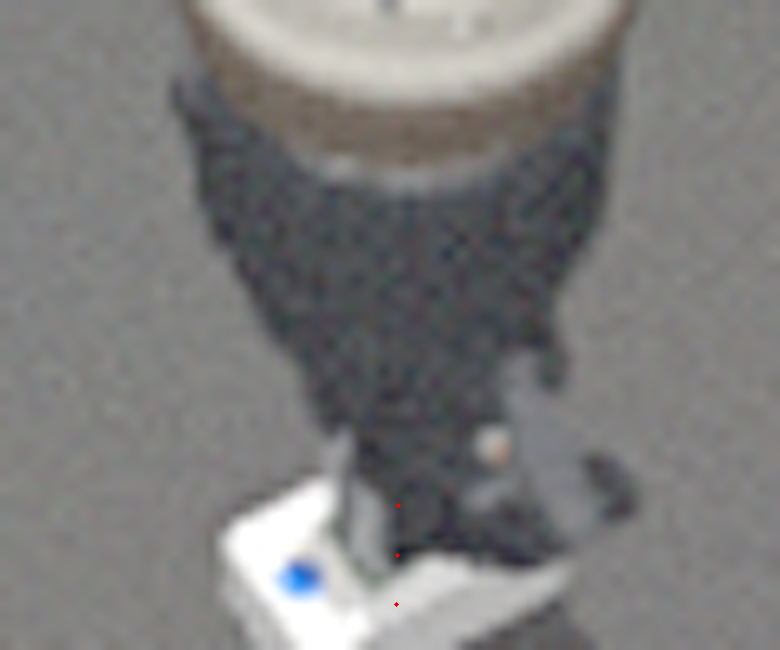

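```bash
python3 -m handwheel '{"translation":[[0,0,-0.03],[0,0,-0.08],[0,0,-0.13],[0,0,-0.18],[0,0,-0.23],[0,0,-0.23],[0,0,-0.23]],"dr":[[0,0,0],[0,0,0],[0,0,0],[0,0,0],[0,0,0],[0,0,0],[0,0,0]],"hand":[-1,-1,-1,-1,-1,-1,-1]}' 20 | egrep 'pos|ft';  python3 v.py f1 215 130 110 150 5 side;python3 v.py f2 300 170 100 75 8 top
```

```text
position: [0.4335, -0.262, 0.2265]
ft_force: [1.4, 0.3, 0.3]
```

View pics/f1.png

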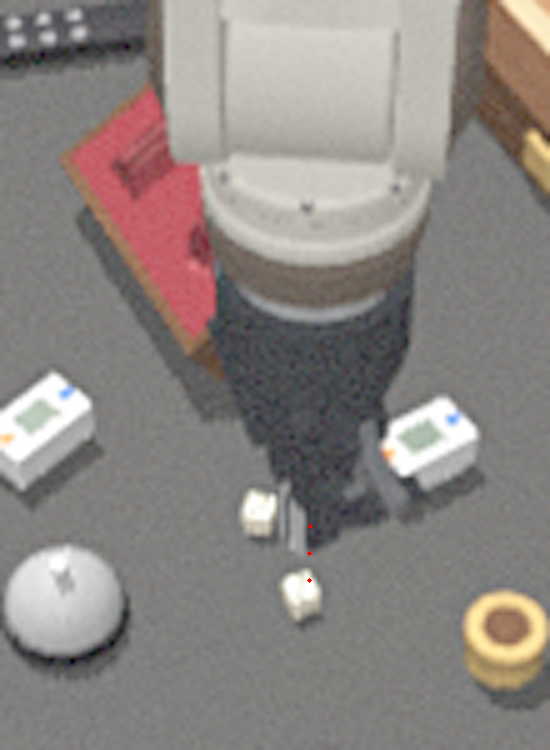

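View pics/f2.png

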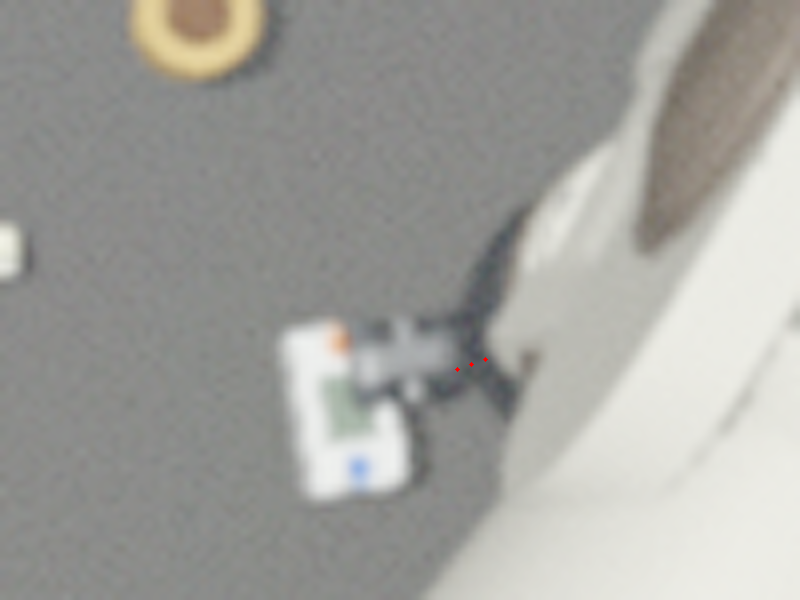

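```bash
python3 -m handwheel '{"translation":[[0,0,0.05],[0,0,0.1],[0,0,0.15],[0,0,0.19],[0,0,0.22],[0,0,0.228],[0,0,0.23],[0,0,0.23]],"dr":[[0,0,0],[0,0,0],[0,0,0],[0,0,0],[0,0,0],[0,0,0],[0,0,0],[0,0,0]],"hand":[-1,-1,-1,-1,-1,-1,-1,-1]}' 20 | egrep 'pos|ft'; for i in 1 2 3 4; do python3 -m handwheel '{"translation":[[0,0,0.001],[0,0,0.001]],"dr":[[0,0,0],[0,0,0]],"hand":[-1,-1]}' 20 | egrep 'pos|ft'; done
```

```text
position: [0.4313, -0.2607, -0.0049]
ft_force: [-4.8, 2.5, 6.9]
position: [0.4314, -0.2608, -0.0049]
ft_force: [-8.6, 5.5, 17.4]
position: [0.4315, -0.2608, -0.0049]
ft_force: [-13.0, 6.9, 25.5]
position: [0.4315, -0.2609, -0.005]
ft_force: [-16.0, 8.8, 34.8]
position: [0.4316, -0.2609, -0.0051]
ft_force: [-19.4, 11.7, 42.5]
```

```bash
python3 -m handwheel '{"translation":[[0,0,-0.005],[0,0,-0.03],[0,0,-0.07],[0,0,-0.07],[0,0,-0.07],[0,0,-0.07]],"dr":[[0,0,0],[0,0,0],[0,0,0],[0,0,0],[0,0,0],[0,0,0]],"hand":[-1,-1,0.2,0.2,0.2,0.2]}' 20 ; python3 v.py g1 235 220 80 90 7 side; python3 -c "
from go import *
print(rel([.433,-.263,-.02],down(97)))"
```

```text
t: 11.2
position: [0.4322, -0.2611, 0.06]
tcp_rot: [179.9, -0.1, -172.9]
ft_force: [-0.3, -0.8, 0.6]
grip_width: 0.0512
([-0.0009, -0.0021, 0.0798], [0.09, -0.12, 0.06])
```

View pics/g1.png

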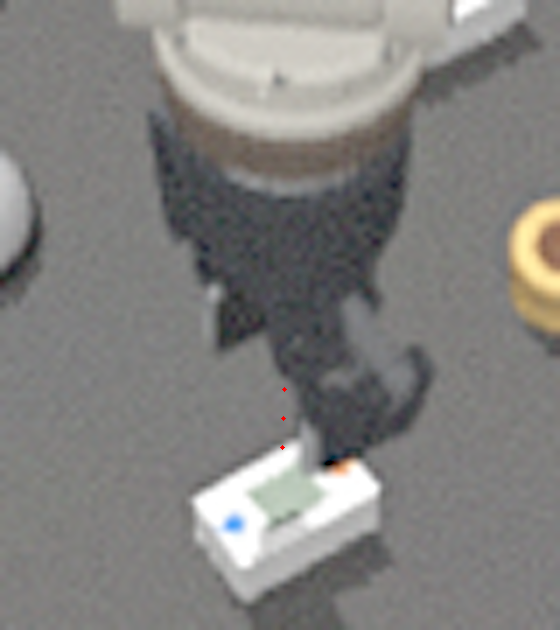

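```bash
python3 -m handwheel '{"translation":[[-0.001,-0.002,0.03],[-0.001,-0.002,0.06],[-0.001,-0.002,0.07],[-0.001,-0.002,0.08],[-0.001,-0.002,0.08],[-0.001,-0.002,0.08]],"dr":[[0,0,0],[0,0,0],[0,0,0],[0,0,0],[0,0,0],[0,0,0]],"hand":[0.2,0.2,0.2,0.2,0.2,0.2]}' 20 ; python3 -m handwheel '{"translation":[[0,0,0],[0,0,0],[0,0,0],[0,0,0],[0,0,0]],"dr":[[0,0,0],[0,0,0],[0,0,0],[0,0,0],[0,0,0]],"hand":[-1,-1,-1,-1,-1]}' 60 ;python3 v.py g2 235 220 80 90 7 side
```

```text
t: 11.85
position: [0.4346, -0.2637, -0.0178]
tcp_rot: [-180.0, 0.0, -172.9]
ft_force: [-0.6, -0.1, 0.8]
grip_width: 0.0514
t: 12.35
position: [0.4351, -0.264, -0.0171]
tcp_rot: [-179.9, 0.1, -172.9]
ft_force: [-0.7, -0.2, 6.3]
grip_width: 0.0322
```

View pics/g2.png

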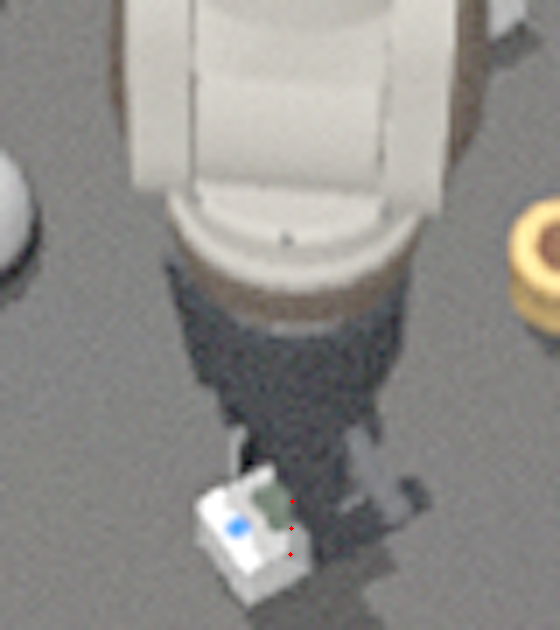

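```bash
python3 -m handwheel '{"translation":[[0,0,-0.03],[0,0,-0.08],[0,0,-0.12],[0,0,-0.15],[0,0,-0.15]],"dr":[[0,0,0],[0,0,0],[0,0,0],[0,0,0],[0,0,0]],"hand":[-1,-1,-1,-1,-1]}' 60 ; python3 v.py g3 225 170 90 110 6 side;python3 v.py g4 300 170 100 75 8 top; python3 -c "
from go import *
S=slope(1); c=onface(0,.044,.08); p=c+S.apply([0,0,.031]);print(p,rel(p,S),S.as_euler('xyz',degrees=True))"
```

```text
t: 12.9
position: [0.436, -0.2646, 0.1365]
tcp_rot: [-179.7, 0.3, -172.9]
ft_force: [-0.5, 0.5, -1.7]
grip_width: 0.0326
[0.51869497 0.17101852 0.11160665] ([-0.137, 0.421, 0.0201], [1.16, -29.91, 4.53]) [-180.           30.         -177.55591054]
```

View pics/g3.png

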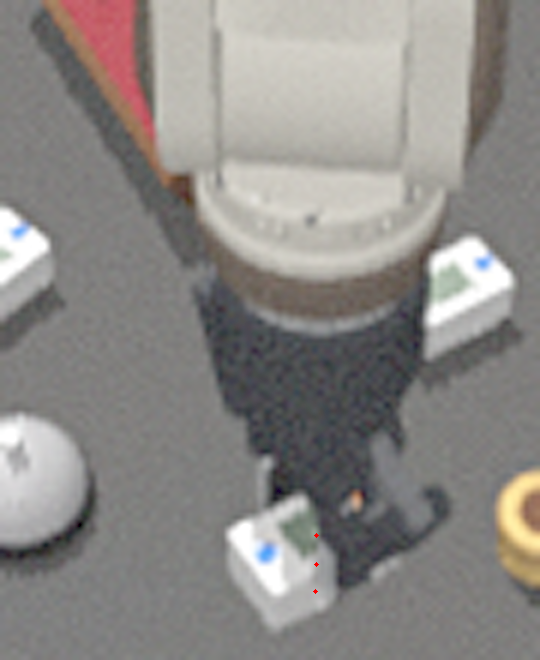

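View pics/g4.png

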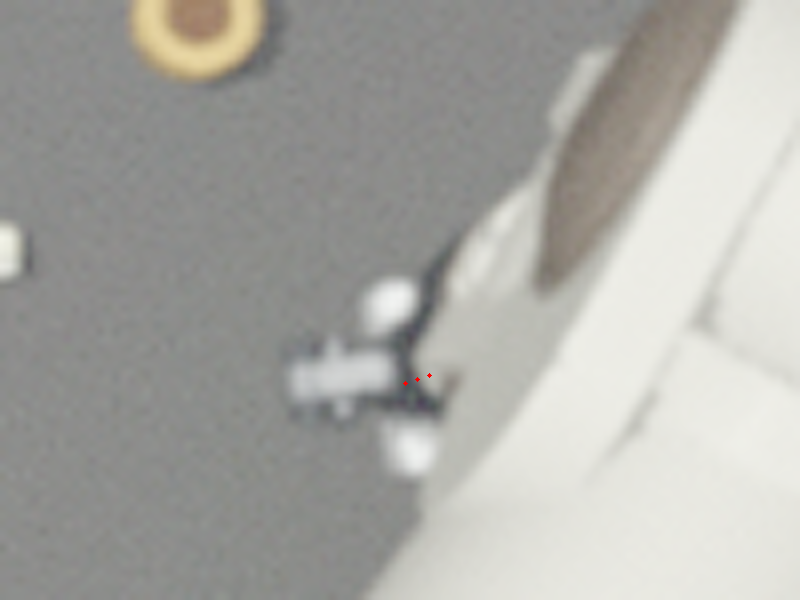

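```bash
python3 -m handwheel '{"translation":[[-0.137,0.42,-0.01],[-0.137,0.42,-0.01],[-0.137,0.42,-0.01],[-0.137,0.42,-0.01],[-0.137,0.42,-0.01],[-0.137,0.42,-0.01],[-0.137,0.42,-0.01],[-0.137,0.42,-0.01],[-0.137,0.42,-0.01],[-0.137,0.42,-0.01]],"dr":[[1.2,-29.9,4.5],[1.2,-29.9,4.5],[1.2,-29.9,4.5],[1.2,-29.9,4.5],[1.2,-29.9,4.5],[1.2,-29.9,4.5],[1.2,-29.9,4.5],[1.2,-29.9,4.5],[1.2,-29.9,4.5],[1.2,-29.9,4.5]],"hand":[-1,-1,-1,-1,-1,-1,-1,-1,-1,-1]}' 60 ;python3 -m handwheel '{"translation":[[0,0,0],[0,0,0],[0,0,0]],"dr":[[0,0,0],[0,0,0],[0,0,0]],"hand":[-1,-1,-1]}' 60 ; python3 v.py h1 180 90 130 110 6 side;python3 v.py h2 150 140 110 80 7 top; python3 -c "
from go import *
S=slope(1); c=onface(0,.044,.08); p=c+S.apply([0,0,.031]);print(p,rel(p,S),r.state()['q'].round(1))"
```

```text
t: 14.0
position: [0.5177, 0.1741, 0.1392]
tcp_rot: [-180.0, 29.8, -177.3]
ft_force: [-0.3, -0.8, -1.2]
grip_width: 0.0326
t: 14.3
position: [0.518, 0.1692, 0.1403]
tcp_rot: [-180.0, 29.8, -177.6]
ft_force: [-0.2, 0.3, -1.6]
grip_width: 0.032
[0.51869497 0.17101852 0.11160665] ([0.0144, 0.002, 0.0257], [-0.05, -0.1, -0.07]) [ 24.3 -27.3 -30.1  59.1 -10.7  19.2]
```

View pics/h1.png

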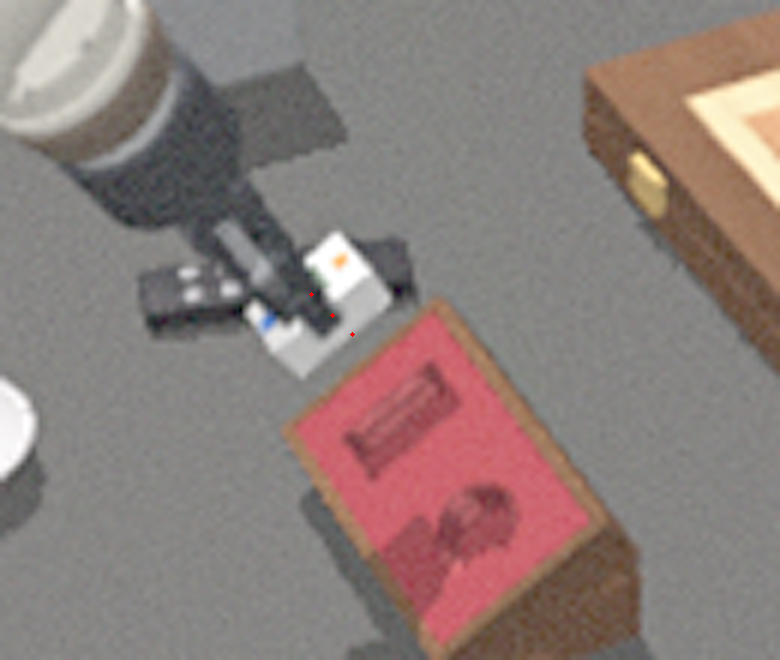

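View pics/h2.png

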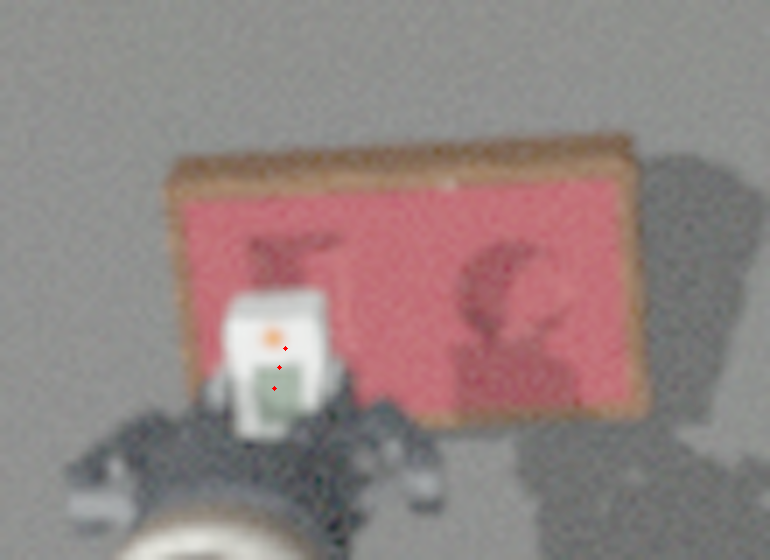

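```bash
cat > od.py <<'E'
from meas import *
from go import *
def dot(f,box,kind):
    b,g,rr=[f["pixels"][...,i].astype(int) for i in range(3)]
    w={"o":np.where((rr>150)&(g>110),rr-b-25,0),"b":b-rr-25,"g":np.where((g-rr>6)&(g-b>3),g-rr,0)}[kind]
    x,y,W,H=box; w=np.clip(w[y:y+H,x:x+W],0,None).astype(float); w[w<.25*w.max()]=0
    Y,X=np.mgrid[y:y+H,x:x+W]; return np.array([(w*X).sum(),(w*Y).sum()])/w.sum()
E
python3 - <<'E'
from od import *
t=r.grab_frame("top");s=r.grab_frame("side");st=r.state()
a=dot(t,(183,184,12,8),"o");b=dot(s,(230,126,12,12),"o")
P,e=tri(t,a,s,b);R0=R.from_euler('xyz',st["tcp_rot"],degrees=True)
print(a,b,P,e,"in tool",R0.inv().apply(P-st["position"]))
c,S=standframe();print("in stand",S.inv().apply(P-c))
E
```

```text
[188.53252033 187.88821138] [236.24380165 132.71900826] [0.51434911 0.16610646 0.1938699 ] 0.0010158998241016708 in tool [-0.02235725 -0.00292151 -0.04755774]
in stand [0.03719002 0.03927774 0.12251775]
```

```bash
python3 -m handwheel '{"translation":[[0.0136,0.0047,0],[0.0136,0.0047,0.03],[0.0136,0.0047,0.06],[0.0136,0.0047,0.075],[0.0136,0.0047,0.08],[0.0136,0.0047,0.08],[0.0136,0.0047,0.08]],"dr":[[0,0,0],[0,0,0],[0,0,0],[0,0,0],[0,0,0],[0,0,0],[0,0,0]],"hand":[-1,-1,-1,-1,-1,-1,-1]}' 60 ; python3 v.py i1 200 110 90 80 8 side;python3 v.py i2 165 145 85 70 9 top
python3 - <<'E'
from od import *
t=r.grab_frame("top");s=r.grab_frame("side");st=r.state()
a=dot(t,(183,170,20,16),"o");b=dot(s,(230,130,28,30),"o")
P,e=tri(t,a,s,b);R0=R.from_euler('xyz',st["tcp_rot"],degrees=True)
print(a,b,P,e,"in tool",R0.inv().apply(P-st["position"]))
c,S=standframe();print("in stand",S.inv().apply(P-c))
E
```

```text
t: 15.2
position: [0.5464, 0.1762, 0.0663]
tcp_rot: [180.0, 30.0, -177.6]
ft_force: [0.2, -0.2, -0.3]
grip_width: 0.0325
[189.86409736 181.22109533] [245.13562387 147.54792043] [0.54296546 0.17343928 0.11864995] 0.0016445899901286485 in tool [-0.02290101 -0.00271365 -0.0471417 ]
in stand [0.02461079 0.04538355 0.04292385]
```

View pics/i1.png

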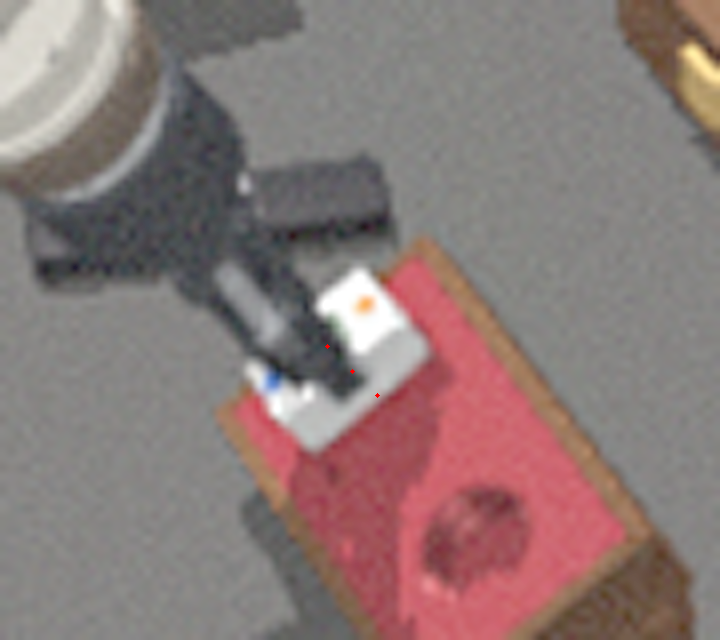

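View pics/i2.png

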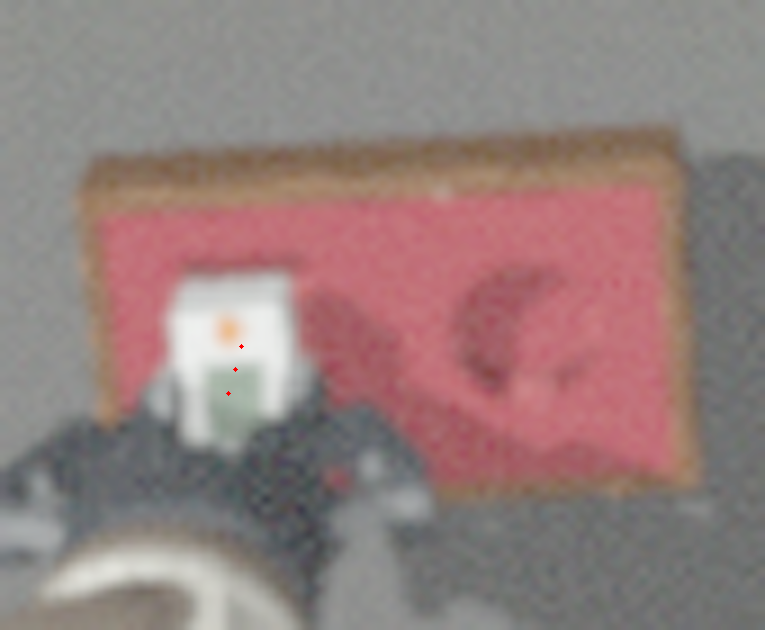

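```bash
cat > f.py <<'E'
from go import *
c,S=standframe()
def show():
    st=r.state();R0=R.from_euler('xyz',st["tcp_rot"],degrees=True)
    print("t",round(st["t"],2),"tcp in stand mm",(S.inv().apply(st["position"]-c)*1e3).round(1),"F stand",S.inv().apply(st["ft_force"]).round(1),"M",S.inv().apply(st["torque"]).round(2),"rot",(slope(1).inv()*R0).as_rotvec(degrees=True).round(2),"w",round(st["grip_width"],4))
if __name__=="__main__": show()
E
python3 f.py; python3 -m handwheel '{"translation":[[0,-0.0014,0.004],[0,-0.0014,0.008],[0,-0.0014,0.012],[0,-0.0014,0.012]],"dr":[[0,0,0],[0,0,0],[0,0,0],[0,0,0]],"hand":[-1,-1,-1,-1]}' 60 >/dev/null; python3 f.py
python3 -m handwheel '{"translation":[[0,0,0.001],[0,0,0.003],[0,0,0.003]],"dr":[[0,0,0],[0,0,0],[0,0,0]],"hand":[-1,-1,-1]}' 60 >/dev/null; python3 f.py
python3 -m handwheel '{"translation":[[0,0,0.001],[0,0,0.002],[0,0,0.002]],"dr":[[0,0,0],[0,0,0],[0,0,0]],"hand":[-1,-1,-1]}' 60 >/dev/null; python3 f.py
```

```text
t 15.4 tcp in stand mm [ 1.7 48.1 -4.2] F stand [ 0.1  0.2 -1.2] M [0.03 0.53 0.04] rot [-0.04  0.   -0.  ] w 0.0323
t 15.8 tcp in stand mm [  0.3  46.3 -17.8] F stand [-0.9 -0.2 -0.4] M [0.01 0.52 0.04] rot [ 0.02  0.15 -0.01] w 0.0324
t 16.1 tcp in stand mm [  0.8  46.5 -20.3] F stand [ 0.2  1.4 -0.1] M [-0.    0.53  0.  ] rot [-0.    0.1  -0.01] w 0.0323
t 16.4 tcp in stand mm [  0.9  46.5 -22.2] F stand [-0.8 -0.4 -1. ] M [ 0.07  0.5  -0.04] rot [-0.01  0.09 -0.01] w 0.0326
```

```bash
for i in 1 2 3; do python3 -m handwheel '{"translation":[[0,0,0.001],[0,0,0.002],[0,0,0.002]],"dr":[[0,0,0],[0,0,0],[0,0,0]],"hand":[-1,-1,-1]}' 60 >/dev/null; python3 f.py; done;  python3 v.py j1 200 110 90 80 8 side;python3 v.py j2 165 145 85 70 9 top
```

```text
t 16.7 tcp in stand mm [  1.2  46.7 -23.8] F stand [-0.7  0.6  2.3] M [0.15 0.64 0.02] rot [-0.03  0.06 -0.01] w 0.0323
t 17.0 tcp in stand mm [  1.7  47.1 -25.1] F stand [-4.7  1.9 12.5] M [ 0.25  1.3  -0.  ] rot [-0.08  0.03 -0.02] w 0.0326
t 17.3 tcp in stand mm [  1.7  47.2 -27. ] F stand [-4.5  2.1 14.5] M [ 0.27  1.38 -0.1 ] rot [-0.09  0.03 -0.02] w 0.0328
```

View pics/j1.png

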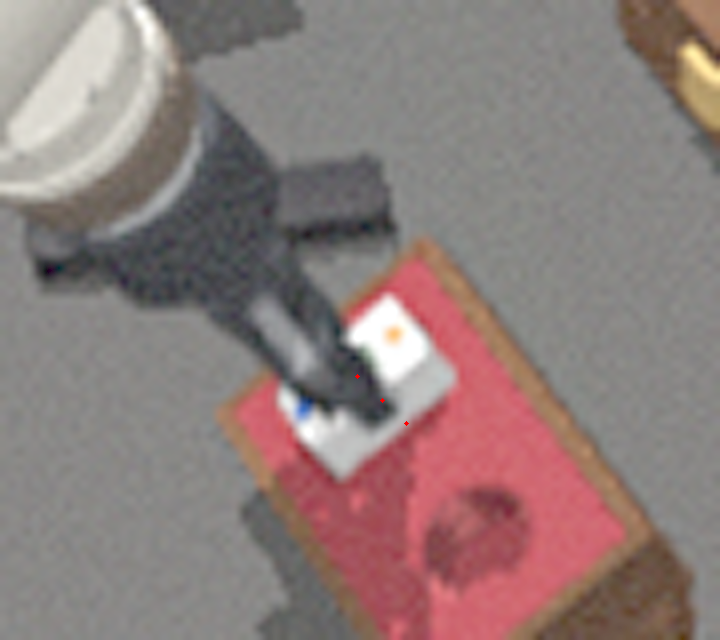

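View pics/j2.png

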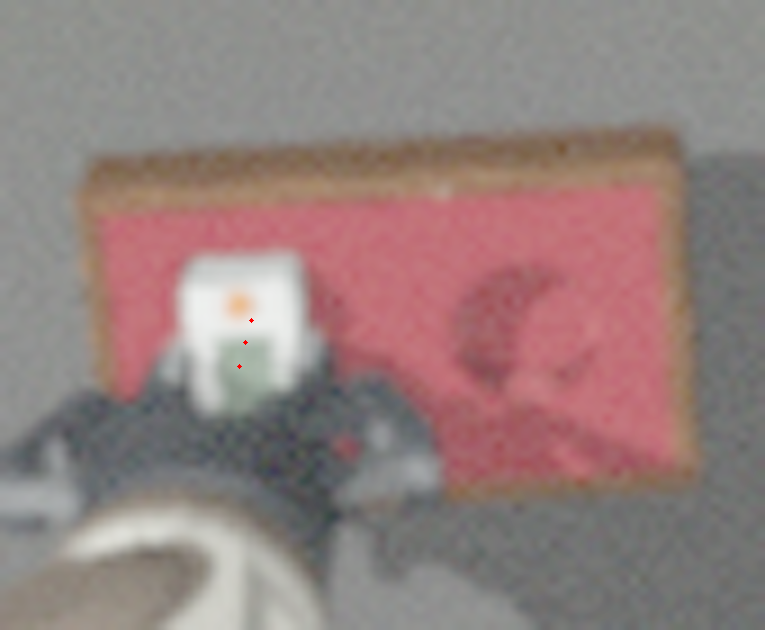

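```bash
cat > om.py <<'E'
from od import *
t=r.grab_frame("top");s=r.grab_frame("side");st=r.state()
a=dot(t,(183,170,20,16),"o");b=dot(s,(235,140,28,20),"o")
P,e=tri(t,a,s,b);R0=R.from_euler('xyz',st["tcp_rot"],degrees=True)
c,S=standframe();print(a.round(1),b.round(1),"tool",R0.inv().apply(P-st["position"]).round(4),"stand",S.inv().apply(P-c).round(4),"gap",round(e,4))
E
python3 om.py
for i in 1 2; do python3 -m handwheel '{"translation":[[0,0,0.001],[0,0,0.002],[0,0,0.003],[0,0,0.003]],"dr":[[0,0,0],[0,0,0],[0,0,0],[0,0,0]],"hand":[-1,-1,-1,-1]}' 60 >/dev/null; python3 f.py; done; python3 om.py
```

```text
[191.  178.5] [248.1 150.5] tool [-0.0235 -0.0032 -0.052 ] stand [0.0252 0.044  0.0249] gap 0.0027
t 17.9 tcp in stand mm [  1.6  47.1 -30.5] F stand [-1.1  1.1  5.9] M [ 0.36  0.77 -0.12] rot [-0.08  0.03 -0.01] w 0.0323
t 18.3 tcp in stand mm [  1.6  47.  -33.6] F stand [-1.5  3.1  5.7] M [ 0.38  0.65 -0.19] rot [-0.07  0.03 -0.01] w 0.0326
[191.4 177.7] [249.3 151.9] tool [-0.023  -0.0031 -0.0505] stand [0.0246 0.0439 0.0169] gap 0.0023
```

```bash
python3 -m handwheel '{"translation":[[0,0,0],[0,0,0],[0,0,0],[0,0,-0.02],[0,0,-0.05],[0,0,-0.06],[0,0,-0.06]],"dr":[[0,0,0],[0,0,0],[0,0,0],[0,0,0],[0,0,0],[0,0,0],[0,0,0]],"hand":[0.2,0.2,0.2,0.2,0.2,-1,-1]}' 30; python3 -m handwheel '{"translation":[[0,0,0],[0,0,0],[0,0,0]],"dr":[[0,0,0],[0,0,0],[0,0,0]],"hand":[-1,-1,-1]}' 30; python3 f.py;python3 v.py k1 200 110 90 80 8 side;python3 v.py k2 165 145 85 70 9 top; python3 om.py
```

```text
t: 19.1
position: [0.5316, 0.1744, 0.0939]
tcp_rot: [179.9, 30.1, -177.6]
ft_force: [-0.1, 0.5, -0.3]
grip_width: 0.0229
t: 19.4
position: [0.5308, 0.1738, 0.0908]
tcp_rot: [-180.0, 29.8, -177.5]
ft_force: [1.3, -0.3, 0.2]
grip_width: 0.0
t 19.4 tcp in stand mm [ 0.1 46.3 24.9] F stand [ 1.2 -0.3 -0.5] M [-0.04  0.46 -0.02] rot [ 0.03  0.18 -0.02] w 0.0
[191.2 177.7] [247.3 152.5] tool [-0.0208 -0.0009  0.0086] stand [0.0216 0.0455 0.0169] gap 0.0087
```

View pics/k1.png

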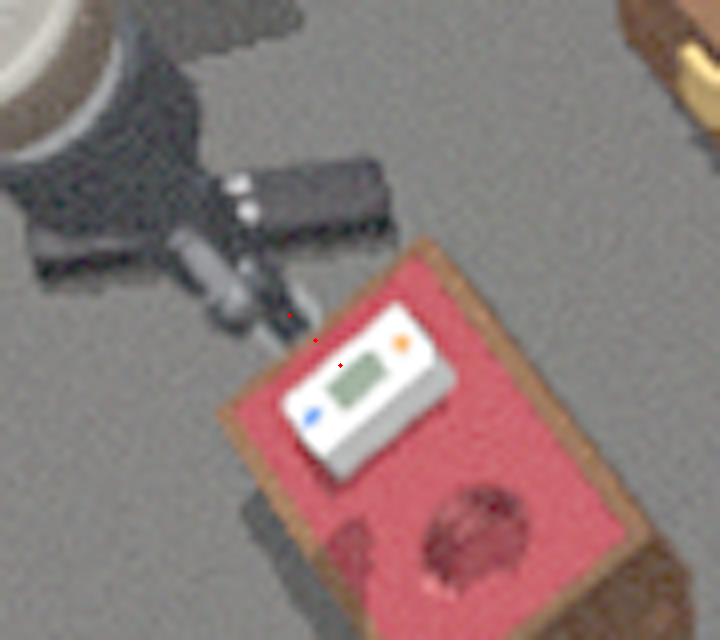

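View pics/k2.png

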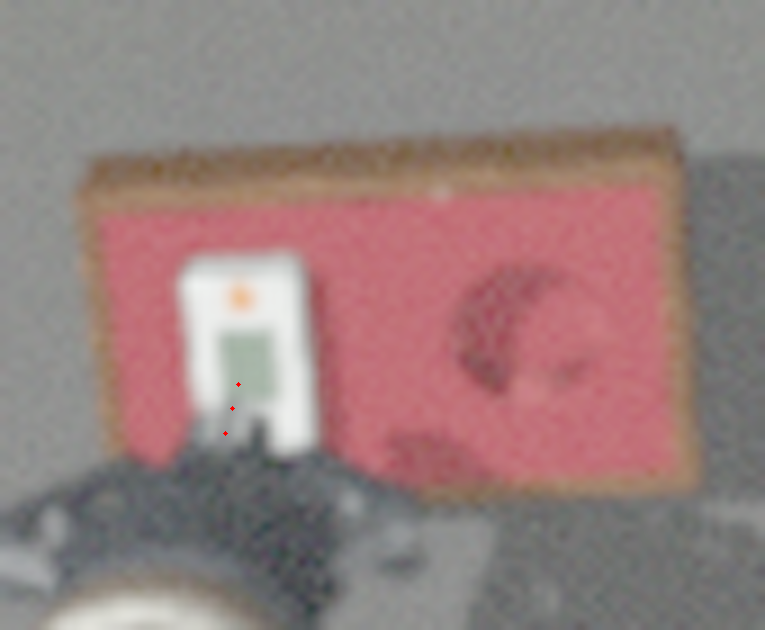

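```bash
python3 -m handwheel '{"translation":[[-0.006,0,0.01],[-0.006,0,0.025],[-0.006,0,0.035],[-0.006,0,0.038],[-0.006,0,0.038]],"dr":[[0,0,0],[0,0,0],[0,0,0],[0,0,0],[0,0,0]],"hand":[-1,-1,-1,-1,-1]}' 30 >/dev/null; python3 f.py; for i in 1 2 3 4; do python3 -m handwheel '{"translation":[[0,0,0.001],[0,0,0.002],[0,0,0.002]],"dr":[[0,0,0],[0,0,0],[0,0,0]],"hand":[-1,-1,-1]}' 30 >/dev/null; python3 f.py; done
```

```text
t 20.1 tcp in stand mm [  6.4  46.3 -12.8] F stand [-0.3  1.2 -0.2] M [-0.01  0.46  0.04] rot [ 0.02  0.16 -0.01] w 0.0
t 20.4 tcp in stand mm [  7.3  46.6 -13.8] F stand [-0.4  0.3  0.3] M [0.02 0.45 0.03] rot [-0.02  0.05 -0.01] w 0.0001
t 20.7 tcp in stand mm [  6.9  46.5 -16.1] F stand [0.7 0.5 0.4] M [ 0.01  0.46 -0.02] rot [-0.01  0.09 -0.01] w -0.0001
t 21.0 tcp in stand mm [  6.9  46.5 -18.2] F stand [-0.2 -0.6 -0.2] M [ 0.03  0.39 -0.01] rot [-0.    0.09 -0.01] w -0.0001
t 21.3 tcp in stand mm [  6.8  46.5 -20.2] F stand [ 0.   0.4 -0. ] M [0.05 0.44 0.02] rot [-0.    0.1  -0.01] w -0.0001
```

```bash
for i in 1 2 3 4; do python3 -m handwheel '{"translation":[[0,0,0.001],[0,0,0.002],[0,0,0.002]],"dr":[[0,0,0],[0,0,0],[0,0,0]],"hand":[-1,-1,-1]}' 30 >/dev/null; python3 f.py; done; python3 om.py;python3 v.py l1 200 110 90 80 8 side
```

```text
t 21.6 tcp in stand mm [  7.3  46.6 -21.7] F stand [-0.4 -0.2  4.8] M [-0.06  0.67 -0.02] rot [-0.02  0.06 -0.01] w -0.0006
t 21.9 tcp in stand mm [  7.3  46.6 -23.6] F stand [-2.1 -0.5  7.7] M [-0.02  0.91  0.03] rot [-0.03  0.06 -0.01] w -0.0002
t 22.2 tcp in stand mm [  7.3  46.7 -25.6] F stand [-2.4 -0.9  8.2] M [-0.09  0.92 -0.06] rot [-0.03  0.06 -0.02] w 0.0
t 22.5 tcp in stand mm [  7.3  46.7 -27.6] F stand [-2.  -0.6  8.4] M [-0.06  0.98 -0.03] rot [-0.03  0.06 -0.01] w 0.0001
[191.5 176.9] [249.4 152.9] tool [-0.0165 -0.0022 -0.0391] stand [0.0238 0.0445 0.0115] gap 0.0049
```

View pics/l1.png

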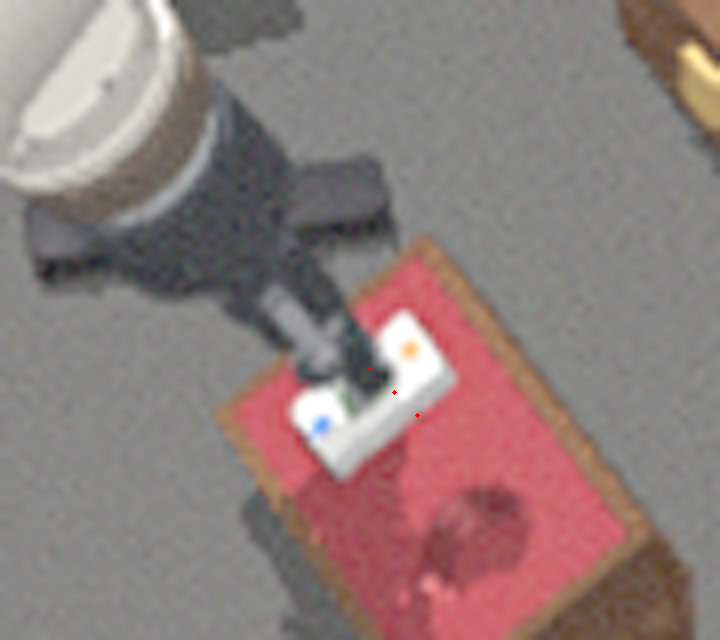

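```bash
for i in 1 2 3; do python3 -m handwheel '{"translation":[[0,0,0.001],[0,0,0.002],[0,0,0.002]],"dr":[[0,0,0],[0,0,0],[0,0,0]],"hand":[-1,-1,-1]}' 30 >/dev/null; python3 f.py; done
```

```text
t 22.95 tcp in stand mm [  7.2  46.7 -29.6] F stand [-3.5 -1.   7.5] M [-0.08  0.96 -0.06] rot [-0.03  0.06 -0.02] w 0.0
t 23.25 tcp in stand mm [  7.2  46.7 -31.6] F stand [-1.7 -0.7  8.2] M [-0.11  0.96 -0.06] rot [-0.03  0.07 -0.02] w 0.0002
t 23.55 tcp in stand mm [  7.2  46.7 -33.6] F stand [-2.7 -0.8  8.1] M [-0.03  1.01 -0.01] rot [-0.03  0.07 -0.02] w -0.0002
```

```bash
for i in 1 2 3; do python3 -m handwheel '{"translation":[[0,0,0.001],[0,0,0.001]],"dr":[[0,0,0],[0,0,0]],"hand":[-1,-1]}' 30 >/dev/null; python3 f.py; done;python3 v.py l2 200 110 90 80 8 side;python3 om.py
```

```text
t 23.75 tcp in stand mm [  7.   46.7 -34.1] F stand [-7.1 -1.1 19.3] M [-0.26  1.92 -0.05] rot [-0.04  0.1  -0.03] w 0.0001
t 23.95 tcp in stand mm [  7.   46.8 -34.2] F stand [-12.7  -2.4  36.3] M [-0.62  3.17 -0.03] rot [-0.04  0.11 -0.05] w -0.0
t 24.15 tcp in stand mm [  7.1  46.8 -34.3] F stand [-18.2  -5.3  52.4] M [-1.04  4.52  0.02] rot [-0.05  0.12 -0.06] w -0.0004
[191.7 176.1] [251.6 154.4] tool [-0.0167 -0.0023 -0.0351] stand [0.0238 0.0444 0.0008] gap 0.0016
```

View pics/l2.png

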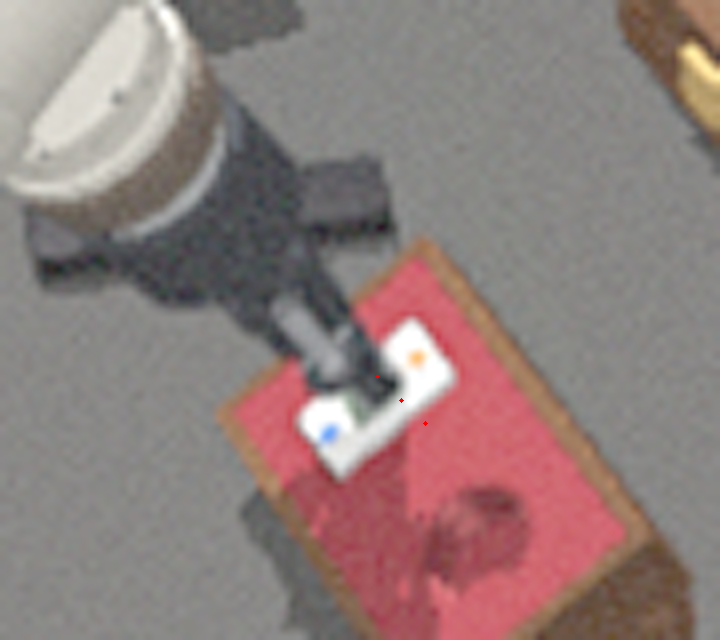

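```bash
python3 -m handwheel '{"translation":[[0,0,-0.004],[0,0,-0.02],[0.018,0,-0.02],[0.018,0,-0.01],[0.018,0,-0.006],[0.018,0,-0.006]],"dr":[[0,0,0],[0,0,0],[0,0,0],[0,0,0],[0,0,0],[0,0,0]],"hand":[-1,-1,-1,-1,-1,-1]}' 30 >/dev/null; python3 f.py;for i in 1 2 3 4; do python3 -m handwheel '{"translation":[[0,0,0.001],[0,0,0.001]],"dr":[[0,0,0],[0,0,0]],"hand":[-1,-1]}' 30 >/dev/null; python3 f.py; done
```

```text
t 24.9 tcp in stand mm [-11.6  46.3 -32. ] F stand [-0.2 -0.3  0.8] M [-0.    0.46  0.03] rot [ 0.02  0.16 -0.02] w 0.0003
t 25.1 tcp in stand mm [-10.8  46.4 -32.2] F stand [ 0.2  0.6 -0.4] M [-0.01  0.47  0.04] rot [ 0.    0.09 -0.  ] w -0.0
t 25.3 tcp in stand mm [-11.   46.5 -33.1] F stand [ 0.5  0.1 -0.8] M [-0.03  0.46 -0.01] rot [-0.01  0.08 -0.01] w -0.0001
t 25.5 tcp in stand mm [-10.9  46.5 -34. ] F stand [ 0.6 -0.2 -0.9] M [-0.03  0.39  0.04] rot [-0.01  0.07 -0.01] w 0.0001
t 25.7 tcp in stand mm [-10.9  46.6 -34.1] F stand [-6.  -2.4 16.9] M [-0.44  1.73  0.  ] rot [-0.02  0.08 -0.02] w 0.0
```

```bash
python3 -m handwheel '{"translation":[[0,0,-0.004],[0,0,-0.04],[0,0,-0.09],[0,0,-0.14],[0,0,-0.15],[0,0,-0.15]],"dr":[[0,0,0],[0,0,0],[0,0,0],[0,0,0],[0,0,0],[0,0,0]],"hand":[-1,-1,-1,0.45,0.45,0.45]}' 30; python3 v.py n1 200 110 90 80 8 side;python3 v.py n2 165 145 85 70 9 top; python3 -c "
from go import *
print(rel([.581,-.214,.09],down(92.4)))"
```

```text
t: 26.3
position: [0.4767, 0.1724, 0.1661]
tcp_rot: [179.9, 30.2, -177.6]
ft_force: [-1.6, 1.3, -0.3]
grip_width: 0.043
([-0.0404, -0.3898, 0.1066], [-0.0, 29.86, 0.07])
```

View pics/n1.png

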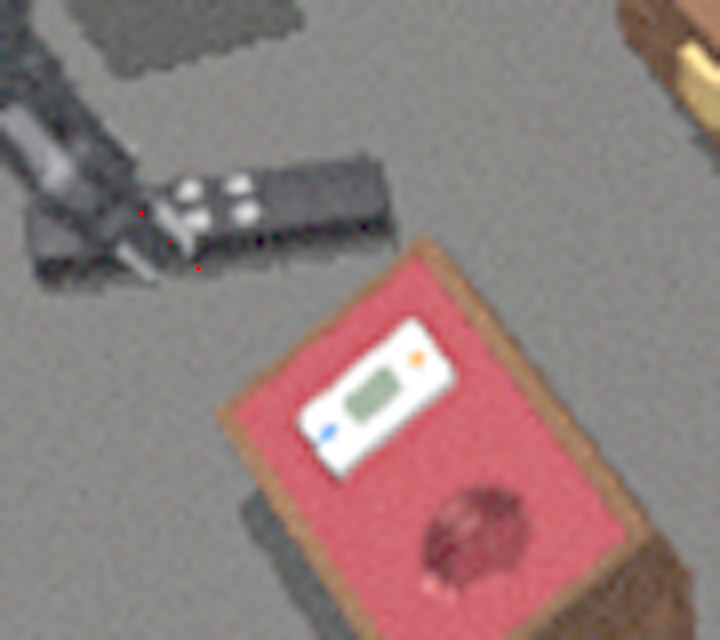

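View pics/n2.png

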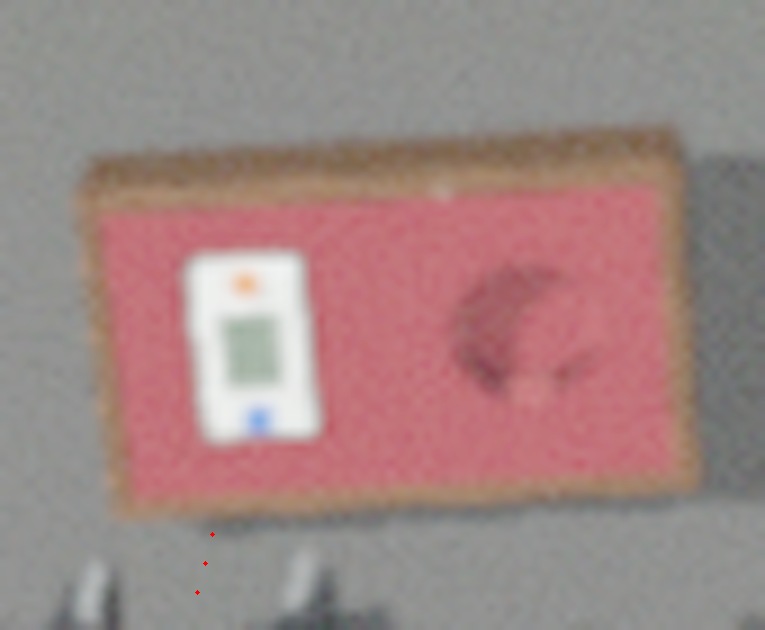

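```bash
python3 -m handwheel '{"translation":[[-0.07,-0.39,0.055],[-0.07,-0.39,0.055],[-0.07,-0.39,0.055],[-0.07,-0.39,0.055],[-0.07,-0.39,0.055],[-0.07,-0.39,0.055],[-0.07,-0.39,0.055],[-0.07,-0.39,0.055],[-0.07,-0.39,0.055],[-0.07,-0.39,0.055]],"dr":[[0,29.9,0],[0,29.9,0],[0,29.9,0],[0,29.9,0],[0,29.9,0],[0,29.9,0],[0,29.9,0],[0,29.9,0],[0,29.9,0],[0,29.9,0]],"hand":[0.45,0.45,0.45,0.45,0.45,0.45,0.45,0.45,0.45,0.45]}' 30;  python3 -m handwheel '{"translation":[[0,0,0],[0,0,0],[0,0,0]],"dr":[[0,0,0],[0,0,0],[0,0,0]],"hand":[0.45,0.45,0.45]}' 30
python3 - <<'E'
from od import *
print(rel([.581,-.214,.04],down(92.4)))
t=r.grab_frame("top");s=r.grab_frame("side");c,S=standframe()
D=[]
for k,bt,bs in(("o",(183,170,20,10),(235,145,28,20)),("b",(187,186,14,10),(232,156,20,16))):
    P,e=tri(t,dot(t,bt,k),s,dot(s,bs,k));D.append(S.inv().apply(P-c));print(k,D[-1].round(4),round(e,4))
print((sum(D)/2).round(4))
E
python3 v.py o1 270 190 90 90 7 side
```

```text
t: 27.4
position: [0.5804, -0.2163, 0.147]
tcp_rot: [179.9, -0.2, -177.7]
ft_force: [0.6, -0.1, -0.1]
grip_width: 0.0619
t: 27.7
position: [0.581, -0.2128, 0.1507]
tcp_rot: [180.0, 0.0, -177.4]
ft_force: [0.2, -0.2, 0.4]
grip_width: 0.0618
([0.0001, -0.0012, 0.1107], [0.01, 0.03, 0.15])
o [0.024  0.0444 0.0007] 0.0014
b [-0.0223  0.0447  0.0013] 0.0007
[0.0009 0.0445 0.001 ]
```

View pics/o1.png

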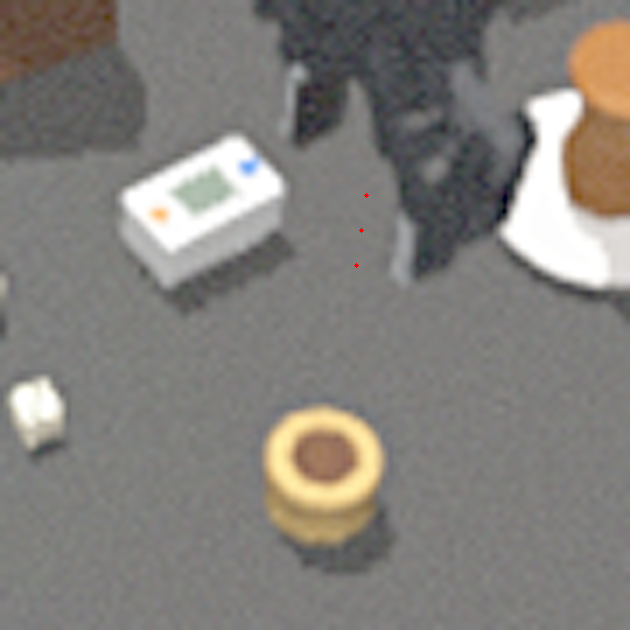

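```bash
python3 -m handwheel '{"translation":[[0,0,0.05],[0,0,0.1],[0,0,0.13],[0,0,0.15],[0,0,0.16],[0,0,0.168],[0,0,0.169],[0,0,0.169]],"dr":[[0,0,0],[0,0,0],[0,0,0],[0,0,0],[0,0,0],[0,0,0],[0,0,0],[0,0,0]],"hand":[0.45,0.45,0.45,0.45,0.45,0.45,0.45,0.45]}' 30;  python3 v.py p1 270 190 90 90 7 side; python3 v.py p2 290 140 70 60 10 top
```

```text
t: 28.65
position: [0.5816, -0.2143, -0.0174]
tcp_rot: [-180.0, 0.1, -177.5]
ft_force: [0.3, 0.2, 0.3]
grip_width: 0.062
```

View pics/p1.png

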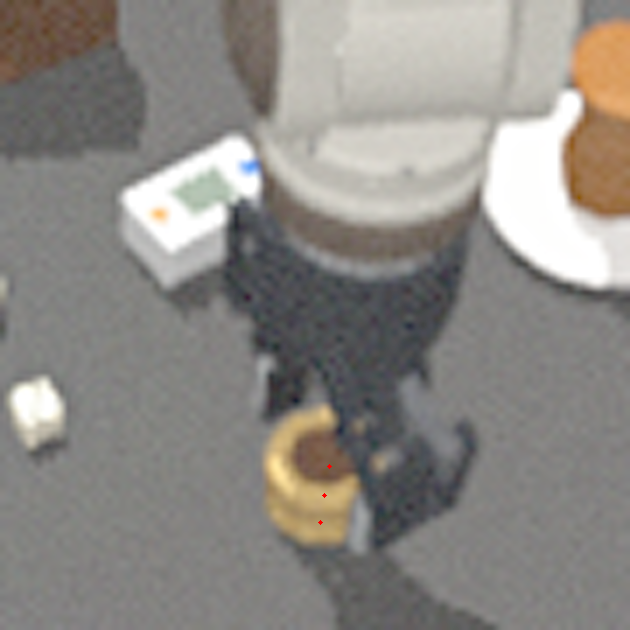

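View pics/p2.png

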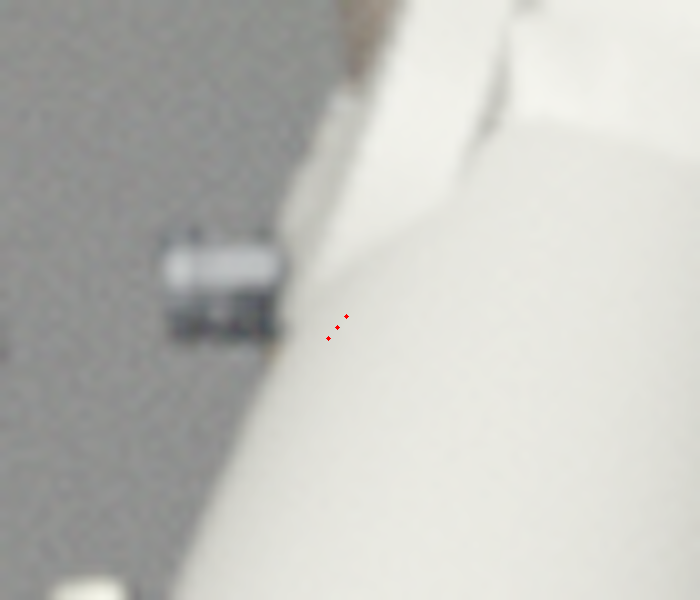

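```bash
python3 -m handwheel '{"translation":[[0,0,0.002],[0,0,0.002],[0,0,0.002],[0,0,0.002],[0,0,0.002],[0,0,0.002],[0,0,0.002]],"dr":[[0,0,0],[0,0,0],[0,0,0],[0,0,0],[0,0,0],[0,0,0],[0,0,0]],"hand":[0.45,-1,-1,-1,-1,-1,-1]}' 70; python3 -m handwheel '{"translation":[[0,0,-0.02],[0,0,-0.06],[0,0,-0.1],[0,0,-0.14],[0,0,-0.14]],"dr":[[0,0,0],[0,0,0],[0,0,0],[0,0,0],[0,0,0]],"hand":[-1,-1,-1,-1,-1]}' 70;  python3 v.py q1 270 150 90 110 6 side; python3 -c "
from go import *
S=slope(1); p=onface(.0015,-.041,.075)+S.apply([0,0,.0];print(p,rel(p,S))" 2>/dev/null || python3 -c "
from go import *
S=slope(1); p=onface(.0015,-.041,.075);print(p,rel(p,S))"
```

```text
t: 29.45
position: [0.5815, -0.2143, -0.0197]
tcp_rot: [-180.0, 0.1, -177.5]
ft_force: [0.1, 1.2, 6.2]
grip_width: 0.0415
t: 29.95
position: [0.5832, -0.215, 0.1258]
tcp_rot: [-179.8, 0.5, -177.5]
ft_force: [0.2, -0.2, -0.9]
grip_width: 0.0415
[0.51062943 0.08559686 0.13487332] ([0.0588, 0.3031, -0.0132], [-0.11, -29.72, 0.04])
```

View pics/q1.png

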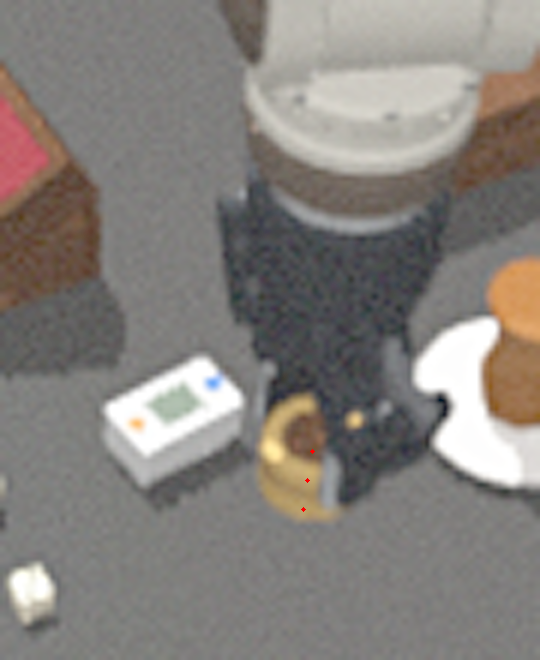

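```bash
python3 -m handwheel '{"translation":[[0.059,0.303,-0.03],[0.059,0.303,-0.03],[0.059,0.303,-0.03],[0.059,0.303,-0.03],[0.059,0.303,-0.03],[0.059,0.303,-0.03],[0.059,0.303,-0.02],[0.059,0.303,-0.013],[0.059,0.303,-0.013],[0.059,0.303,-0.013]],"dr":[[0,-29.7,0],[0,-29.7,0],[0,-29.7,0],[0,-29.7,0],[0,-29.7,0],[0,-29.7,0],[0,-29.7,0],[0,-29.7,0],[0,-29.7,0],[0,-29.7,0]],"hand":[-1,-1,-1,-1,-1,-1,-1,-1,-1,-1]}' 70;  python3 -m handwheel '{"translation":[[0,0,0],[0,0,0],[0,0,0]],"dr":[[0,0,0],[0,0,0],[0,0,0]],"hand":[-1,-1,-1]}' 70 >/dev/null; python3 f.py; python3 v.py s1 200 110 100 90 7 side;python3 v.py s2 165 145 85 70 9 top
```

```text
t: 31.0
position: [0.5085, 0.0861, 0.1311]
tcp_rot: [-180.0, 29.6, -177.5]
ft_force: [0.7, -0.3, -0.5]
grip_width: 0.0413
t 31.3 tcp in stand mm [ -0.8 -41.5  73.6] F stand [ 0.1  0.4 -1.3] M [-0.02  0.55 -0.  ] rot [0.04 0.29 0.08] w 0.0412
```

View pics/s1.png

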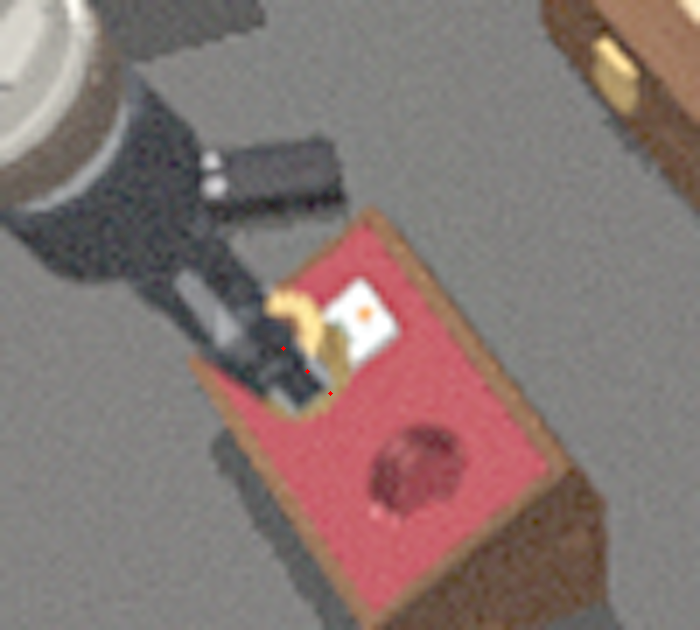

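View pics/s2.png

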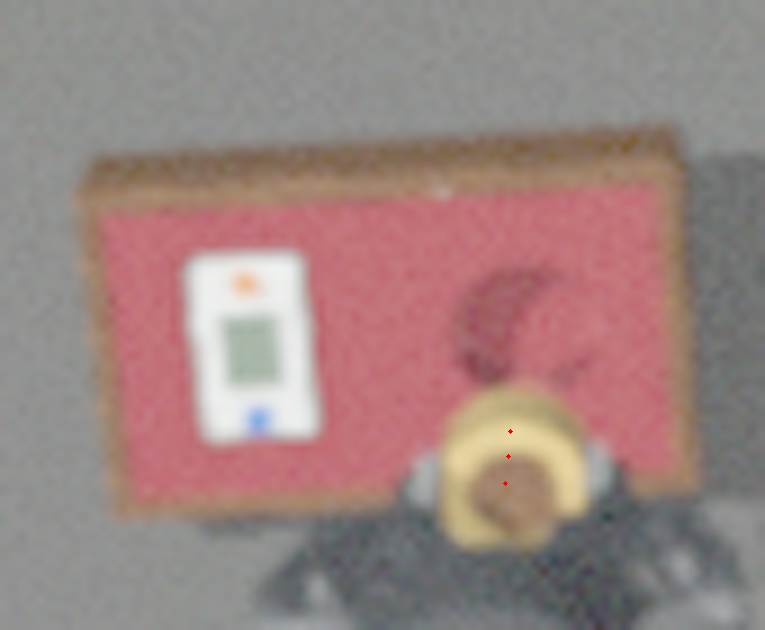

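```bash
cat > tm.py <<'E'
from od import *
import sys
h=float(sys.argv[1])  # lid height offset from TCP along stand z
t=r.grab_frame("top");st=r.state();c,S=standframe();R0=R.from_euler('xyz',st["tcp_rot"],degrees=True)
tc=S.inv().apply(st["position"]-c)
im=t["pixels"].astype(int);b,g,rr=im[...,0],im[...,1],im[...,2]
m=((rr-b>18)&(rr<155)&(g-b>8)).astype(np.uint8)*255
pc=proj(t,c+S.apply([tc[0],tc[1]-.0025,tc[2]+h]))[0]
m=roi(m,int(pc[0])-8,int(pc[1])-8,16,16)
n,l,stt,cen=cv2.connectedComponentsWithStats(m); k=min(range(1,n),key=lambda i:np.linalg.norm(cen[i]-pc)-stt[i,4]*.2)
o,d=rays(t,[cen[k]]);nz=S.apply([0,0,1]); P=o+d[0]*(((c-o)@nz+tc[2]+h)/(d[0]@nz))
p=S.inv().apply(P-c); print("tcp",(tc*1e3).round(1),"inlay px",cen[k].round(1),"area",stt[k,4],"bbox",stt[k,:4],"lid centre stand mm",(p*1e3).round(1))
E
python3 tm.py .050; python3 -c "
from h import *
t=r.grab_frame('top');print(t['pixels'][194:206,214:230].tolist()[5])"
```

```text
tcp [ -0.9 -41.   73.7] inlay px [220.  200.1] area 131 bbox [213 191  16  15] lid centre stand mm [ -1.6 -39.8 123.7]
[[58, 102, 125], [69, 127, 153], [58, 114, 144], [53, 85, 118], [42, 64, 98], [46, 71, 104], [55, 77, 110], [48, 72, 106], [43, 68, 102], [49, 71, 106], [49, 70, 106], [46, 72, 106], [60, 101, 135], [84, 147, 179], [97, 164, 193], [105, 146, 167]]
```

```bash
sed -i 's/m=((rr-b>18).*/m=((rr-b>35)\&(rr<128)\&(g<92)\&(g-b>6)).astype(np.uint8)*255/' tm.py; python3 tm.py .050
```

```text
tcp [ -0.9 -40.8  73.7] inlay px [221.3 200.6] area 76 bbox [215 196  13  10] lid centre stand mm [ -3.2 -43.  123.7]
```

```bash
python3 -m handwheel '{"translation":[[0,-0.0005,0.02],[0,-0.0005,0.04],[0,-0.0005,0.06],[0,-0.0005,0.07],[0,-0.0005,0.07],[0,-0.0005,0.07]],"dr":[[0,0.2,0],[0,0.2,0],[0,0.2,0],[0,0.2,0],[0,0.2,0],[0,0.2,0]],"hand":[-1,-1,-1,-1,-1,-1]}' 70 >/dev/null; python3 f.py; python3 tm.py .05; python3 v.py u1 220 130 80 70 9 side;python3 v.py u2 185 155 65 55 12 top
```

```text
t 32.15 tcp in stand mm [ -1.1 -41.    4.2] F stand [-0.5 -0.7 -0.5] M [-0.01  0.54  0.01] rot [-0.01  0.47 -0.01] w 0.0414
tcp [ -0.6 -41.    4.6] inlay px [222.6 189.5] area 56 bbox [218 186  12   8] lid centre stand mm [ -0.3 -44.1  54.6]
```

View pics/u1.png

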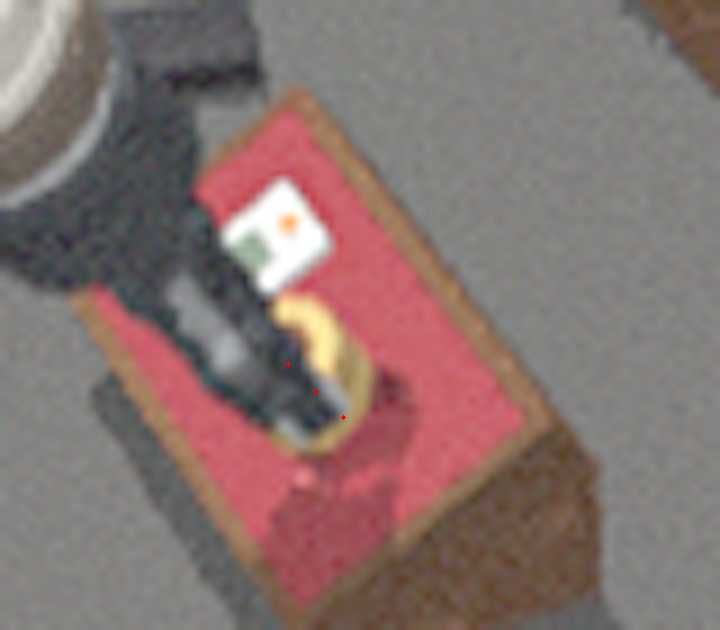

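View pics/u2.png

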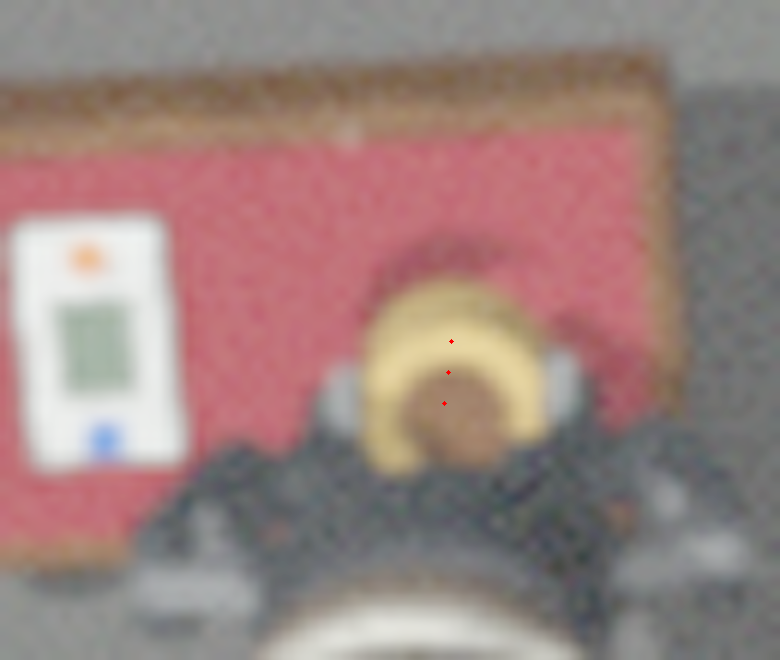

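```bash
python3 -m handwheel '{"translation":[[-0.0009,0,0.005],[-0.0009,0,0.012],[-0.0009,0,0.018],[-0.0009,0,0.022],[-0.0009,0,0.022]],"dr":[[0,-0.45,0],[0,-0.45,0],[0,-0.45,0],[0,-0.45,0],[0,-0.45,0]],"hand":[-1,-1,-1,-1,-1]}' 70 >/dev/null; python3 f.py; python3 tm.py .05; for i in 1 2 3; do python3 -m handwheel '{"translation":[[0,0,0.001],[0,0,0.002],[0,0,0.002]],"dr":[[0,0,0],[0,0,0],[0,0,0]],"hand":[-1,-1,-1]}' 70 >/dev/null; python3 f.py; done
```

```text
t 32.8 tcp in stand mm [ -1.4 -41.1 -19.1] F stand [-1.2  0.2 -1.2] M [-0.03  0.58 -0.03] rot [ 0.    0.12 -0.01] w 0.0414
tcp [ -1.1 -41.  -18.7] inlay px [222.6 186.5] area 55 bbox [219 183  10   8] lid centre stand mm [ -0.7 -43.4  31.3]
t 33.15 tcp in stand mm [ -0.6 -41.  -20.2] F stand [-1.1 -0.4 -0.2] M [0.04 0.58 0.  ] rot [-0.01  0.03 -0.01] w 0.0415
t 33.45 tcp in stand mm [ -0.8 -41.  -22.4] F stand [-0.6  0.2 -1.4] M [ 0.01  0.58 -0.01] rot [-0.01  0.05 -0.01] w 0.0413
t 33.75 tcp in stand mm [ -0.8 -41.  -24.4] F stand [-1.1  0.5 -1.4] M [-0.01  0.63  0.05] rot [-0.01  0.05 -0.01] w 0.0412
```

```bash
python3 -m handwheel '{"translation":[[-0.0008,0,0],[-0.0008,0,0.001],[-0.0008,0,0.001]],"dr":[[0,0,0],[0,0,0],[0,0,0]],"hand":[-1,-1,-1]}' 70 >/dev/null; python3 f.py; for i in 1 2 3; do python3 -m handwheel '{"translation":[[0,0,0.001],[0,0,0.002],[0,0,0.002]],"dr":[[0,0,0],[0,0,0],[0,0,0]],"hand":[-1,-1,-1]}' 70 >/dev/null; python3 f.py; done; python3 tm.py .05;python3 v.py w1 220 130 80 70 9 side;python3 v.py w2 185 155 65 55 12 top
```

```text
t 34.05 tcp in stand mm [  0.1 -41.  -25.4] F stand [-0.6  0.6 -1.3] M [0.01 0.57 0.  ] rot [-0.01  0.04 -0.01] w 0.0413
t 34.35 tcp in stand mm [  0.5 -40.9 -26.9] F stand [-3.   0.4  6.5] M [ 0.01  0.86 -0.02] rot [-0.02  0.01 -0.01] w 0.0413
t 34.65 tcp in stand mm [  0.1 -40.9 -28.2] F stand [-9.6  0.1 22.1] M [-0.09  2.22  0.02] rot [-0.02  0.06 -0.02] w 0.0412
t 34.95 tcp in stand mm [  0.6 -40.8 -30.8] F stand [-0.9  0.8  2.1] M [ 0.13  0.74 -0.02] rot [-0.03 -0.01 -0.01] w 0.0411
tcp [  0.4 -40.9 -31. ] inlay px [222.9 184.4] area 52 bbox [219 181  10   8] lid centre stand mm [  0.5 -43.8  19. ]
```

View pics/w1.png

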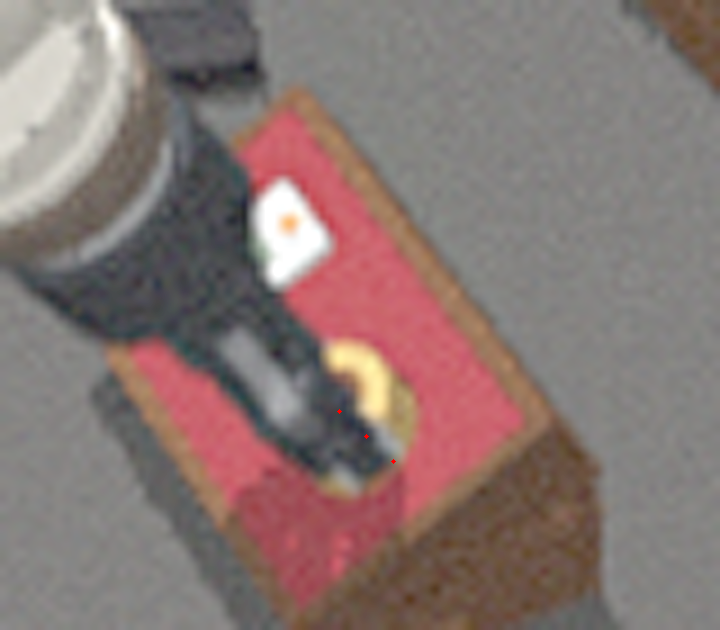

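View pics/w2.png

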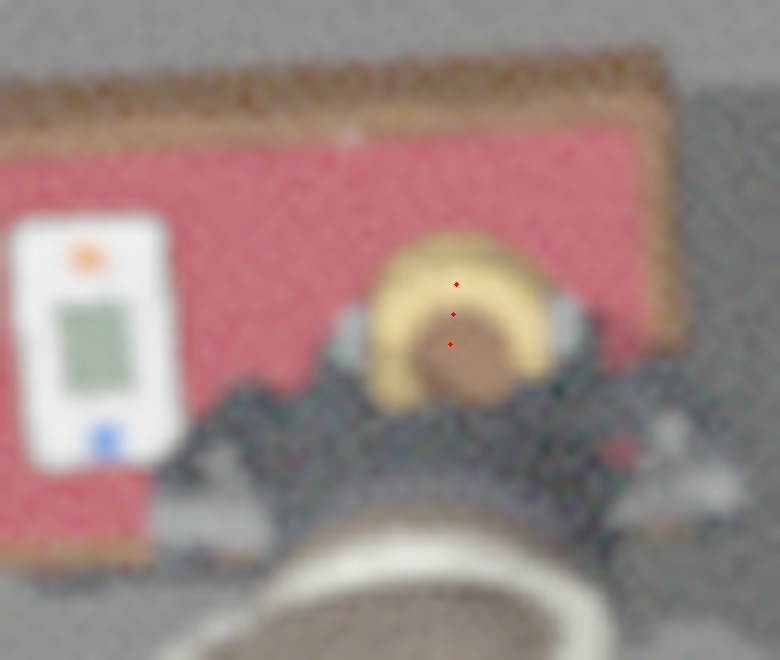

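```bash
for i in 1 2; do python3 -m handwheel '{"translation":[[0,0,0.001],[0,0,0.002],[0,0,0.002]],"dr":[[0,0,0],[0,0,0],[0,0,0]],"hand":[-1,-1,-1]}' 70 >/dev/null; python3 f.py; done; python3 tm.py .05; python3 -m handwheel '{"translation":[[0,0,0],[0,0,0],[0,0,0],[0,0,-0.02],[0,0,-0.05],[0,0,-0.06],[0,0,-0.06]],"dr":[[0,0,0],[0,0,0],[0,0,0],[0,0,0],[0,0,0],[0,0,0],[0,0,0]],"hand":[0.45,0.45,0.45,0.45,0.45,-1,-1]}' 30; python3 -m handwheel '{"translation":[[0,0,0],[0,0,0],[0,0,0]],"dr":[[0,0,0],[0,0,0],[0,0,0]],"hand":[-1,-1,-1]}' 30 >/dev/null; python3 f.py;python3 v.py x1 220 130 80 70 9 side;python3 v.py x2 185 155 65 55 12 top
```

```text
t 35.4 tcp in stand mm [  0.2 -40.9 -33.4] F stand [-1.3  2.2  2. ] M [0.2  0.66 0.03] rot [-0.01  0.03 -0.01] w 0.0412
t 35.7 tcp in stand mm [  0.1 -41.  -35.4] F stand [0.2 1.2 1.2] M [0.17 0.59 0.03] rot [-0.01  0.03 -0.01] w 0.0409
tcp [  0.1 -41.  -35.4] inlay px [223.  184.1] area 52 bbox [219 181  10   7] lid centre stand mm [ -0.3 -43.8  14.6]
t: 36.45
position: [0.5354, 0.0868, 0.0927]
tcp_rot: [180.0, 30.2, -177.6]
ft_force: [0.4, 0.3, -0.2]
grip_width: 0.0338
t 36.75 tcp in stand mm [ -0.7 -41.1  23.7] F stand [-0.9  0.8  0.3] M [ 0.04  0.47 -0.02] rot [ 0.01  0.13 -0.01] w -0.0002
```

View pics/x1.png

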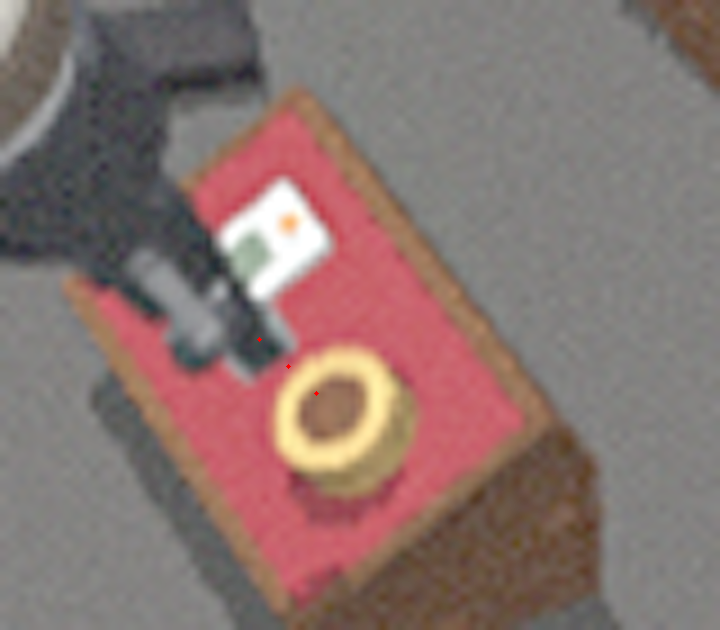

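View pics/x2.png

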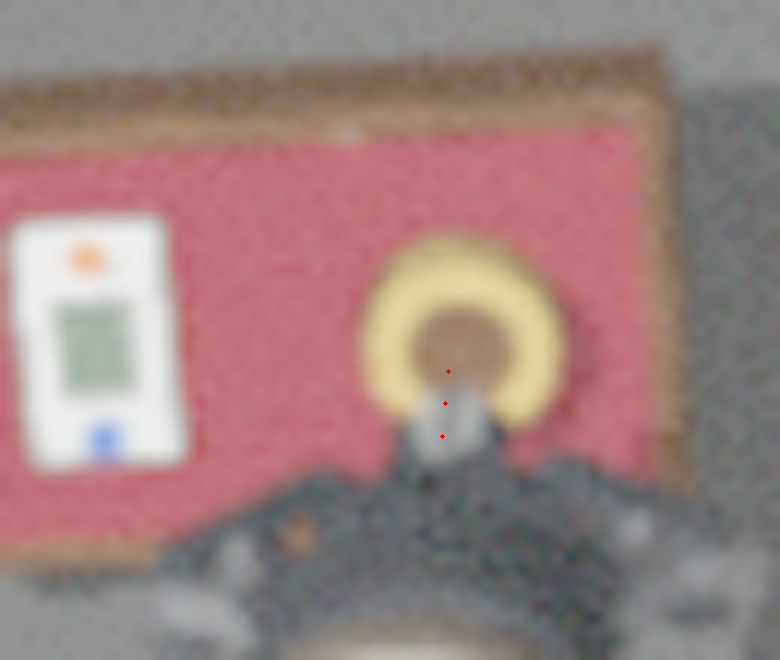

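```bash
cat > tn.py <<'E'
from od import *
t=r.grab_frame("top");s=r.grab_frame("side");c,S=standframe();out=[]
for f,(x0,y0) in((t,(223,184)),(s,(257,175))):
    b,g,rr=[f["pixels"][...,i].astype(int) for i in range(3)]
    m=((rr-b>40)&(g-b>12)&(rr<245)).astype(np.uint8)*255   # whole brass+inlay blob
    m=roi(m,x0-13,y0-13,26,26)
    br=((rr-b>30)&(rr<130)&(g<95)).astype(np.uint8)*255
    br=roi(br,x0-6,y0-6,13,13)
    n,l,st,ce=cv2.connectedComponentsWithStats(br);k=1+int(np.argmax(st[1:,4]));out.append(ce[k]);print(ce[k].round(1),st[k])
P,e=tri(t,out[0],s,out[1]);print("lid stand mm",(S.inv().apply(P-c)*1e3).round(1),"gap",round(e*1e3,1))
E
python3 tn.py
```

```text
[223.  183.7] [220 181   7   7  41]
[256.3 174.9] [253 172   7   7  37]
lid stand mm [  0.2 -43.8  15.3] gap 2.1
```

```bash
python3 -m handwheel '{"translation":[[-0.0005,0,0.01],[-0.0005,0,0.025],[-0.0005,0,0.035],[-0.0005,0,0.04],[-0.0005,0,0.04]],"dr":[[0,0,0],[0,0,0],[0,0,0],[0,0,0],[0,0,0]],"hand":[-1,-1,-1,-1,-1]}' 30 >/dev/null; python3 f.py; for i in 1 2 3 4; do python3 -m handwheel '{"translation":[[0,0,0.001],[0,0,0.002],[0,0,0.002]],"dr":[[0,0,0],[0,0,0],[0,0,0]],"hand":[-1,-1,-1]}' 30 >/dev/null; python3 f.py; done;python3 v.py y1 220 130 80 70 9 side;python3 v.py y2 185 155 65 55 12 top
```

```text
t 37.45 tcp in stand mm [ -0.2 -41.1 -16.2] F stand [ 0.1 -0.1 -0.5] M [0.01 0.42 0.01] rot [ 0.01  0.13 -0.01] w -0.0002
t 37.75 tcp in stand mm [  1. -41. -17.] F stand [-0.5 -0.5 -0.9] M [0.01 0.5  0.02] rot [-0.01  0.   -0.01] w 0.0002
t 38.05 tcp in stand mm [  0.6 -41.  -19.3] F stand [ 0.3  0.3 -0.7] M [-0.    0.43  0.07] rot [-0.01  0.04 -0.01] w -0.0002
t 38.35 tcp in stand mm [  0.8 -40.9 -21.2] F stand [-0.4  0.4  3.2] M [ 0.15  0.61 -0.01] rot [-0.02  0.02 -0.01] w -0.0006
t 38.65 tcp in stand mm [  0.7 -41.  -23.4] F stand [0.3 1.1 2.3] M [0.12 0.53 0.02] rot [-0.01  0.03 -0.01] w 0.0003
```

View pics/y1.png

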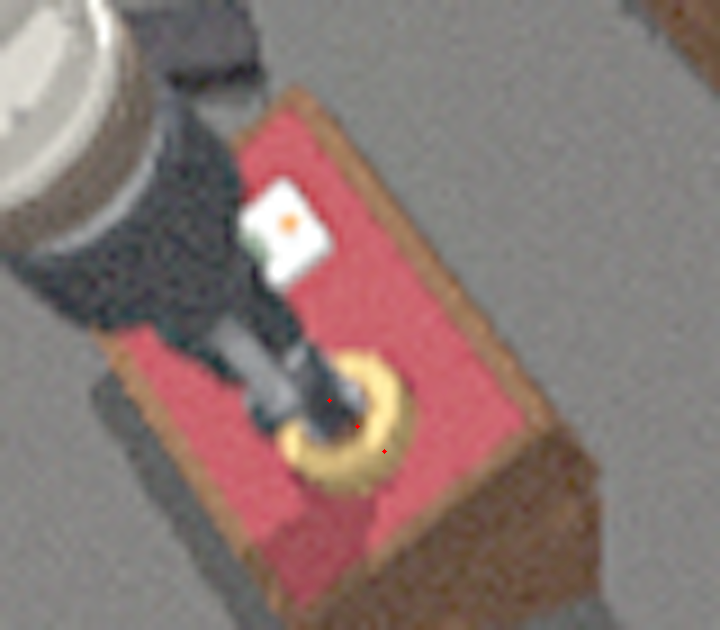

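View pics/y2.png

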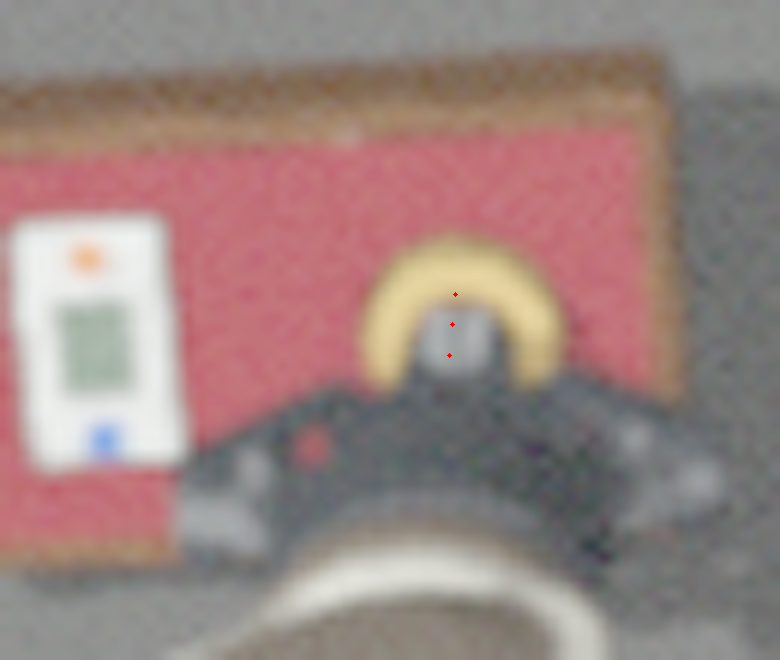

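```bash
for i in 1 2 3 4 5; do python3 -m handwheel '{"translation":[[0,0,0.001],[0,0,0.002],[0,0,0.002]],"dr":[[0,0,0],[0,0,0],[0,0,0]],"hand":[-1,-1,-1]}' 30 >/dev/null; python3 f.py; done;python3 v.py z1 220 130 80 70 9 side
```

```text
t 39.05 tcp in stand mm [  0.6 -41.  -25.4] F stand [0.3 0.5 3.5] M [ 0.16  0.48 -0.04] rot [-0.01  0.03 -0.01] w 0.0005
t 39.35 tcp in stand mm [  0.6 -41.  -27.4] F stand [-0.6  1.5  2.1] M [ 0.2   0.54 -0.06] rot [-0.01  0.03 -0.01] w 0.0001
t 39.65 tcp in stand mm [  0.6 -41.  -29.4] F stand [0.2 0.6 2.5] M [0.12 0.53 0.02] rot [-0.01  0.04 -0.01] w 0.0004
t 39.95 tcp in stand mm [  0.6 -41.  -31.4] F stand [-0.9  0.3  2.9] M [0.13 0.5  0.06] rot [-0.01  0.03 -0.01] w 0.0001
t 40.25 tcp in stand mm [  0.6 -41.  -33.4] F stand [0.  2.  2.3] M [0.18 0.53 0.04] rot [-0.01  0.04 -0.01] w 0.0003
```

View pics/z1.png

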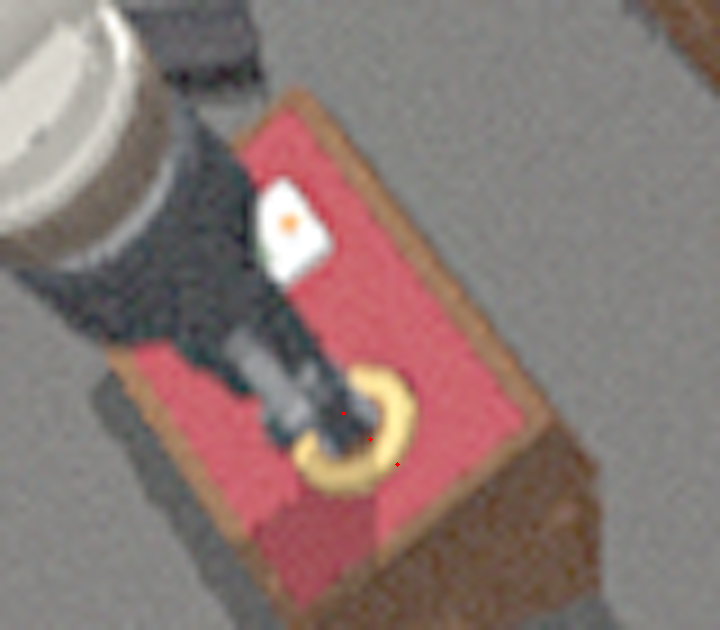

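```bash
for i in 1 2 3; do python3 -m handwheel '{"translation":[[0,0,0.001],[0,0,0.001]],"dr":[[0,0,0],[0,0,0]],"hand":[-1,-1]}' 30 >/dev/null; python3 f.py; done
```

```text
t 40.5 tcp in stand mm [  0.6 -40.9 -33.9] F stand [-4.6  0.5 14.9] M [0.14 1.42 0.  ] rot [-0.02  0.05 -0.01] w -0.0
t 40.7 tcp in stand mm [  0.7 -40.9 -33.9] F stand [-11.6  -0.1  32.6] M [-0.08  2.86  0.03] rot [-0.02  0.06 -0.02] w -0.0001
t 40.9 tcp in stand mm [  0.7 -40.9 -34. ] F stand [-17.   -0.8  49.3] M [-0.28  4.27  0.03] rot [-0.02  0.07 -0.03] w 0.0
```

Firm stop at the same level as the timer. Retracting, then checking.

```bash
python3 -m handwheel '{"translation":[[0,0,-0.005],[0,0,-0.03],[0,0,-0.08],[0,0,-0.13],[0,0,-0.16],[0,0,-0.16],[0,0,-0.16],[0,0,-0.16]],"dr":[[0,0,0],[0,0,0],[0,0,0],[0,0,0],[0,0,0],[0,0,0],[0,0,0],[0,0,0]],"hand":[-1,-1,-1,-1,-1,-1,-1,-1]}' 30
python3 - <<'E'
from h import *
s=r.grab_frame("side");t=r.grab_frame("top")
cv2.imwrite("pics/fin_s.png",s["pixels"]);cv2.imwrite("pics/fin_t.png",t["pixels"])
E
sed -i 's/(223,184)/(223,181)/;s/(257,175)/(259,177)/' tn.py; python3 tn.py;python3 v.py fa 220 130 80 70 9 side;python3 v.py fb 165 145 85 70 9 top
python3 - <<'E'
from od import *
t=r.grab_frame("top");s=r.grab_frame("side");c,S=standframe()
for k,bt,bs in(("o",(183,170,20,10),(235,145,28,20)),("b",(187,186,14,10),(232,156,20,16))):
    P,e=tri(t,dot(t,bt,k),s,dot(s,bs,k));print(k,S.inv().apply(P-c).round(4),round(e,4))
E
```

```text
t: 41.7
position: [0.4854, 0.0843, 0.1748]
tcp_rot: [-180.0, 29.8, -177.5]
ft_force: [0.5, -0.2, -0.3]
grip_width: -0.0004
[223.  182.1] [220 179   7   7  43]
[258.6 176.8] [255 174   8   7  36]
lid stand mm [  0.1 -43.3   1.3] gap 0.8
o [0.0232 0.0447 0.0015] 0.0036
b [-0.0222  0.0447  0.0014] 0.0006
```

View pics/fa.png

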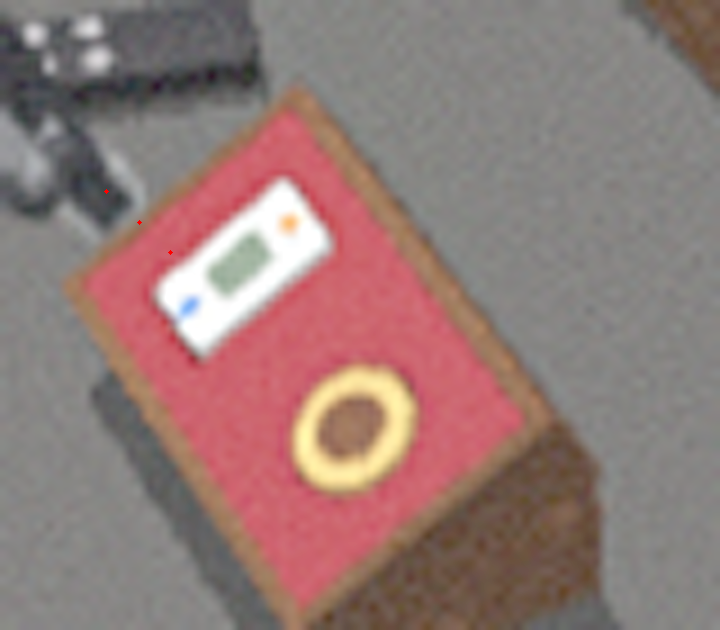

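View pics/fb.png

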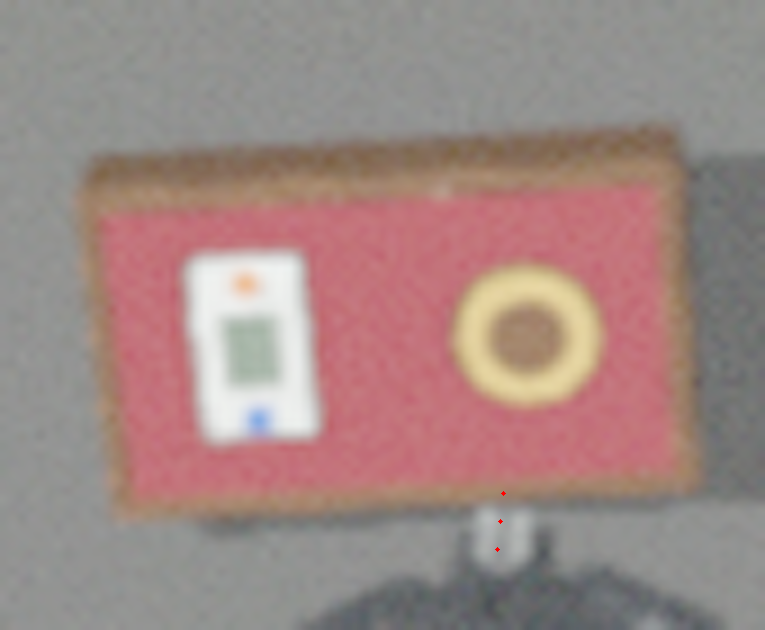

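View pics/fin_t.png

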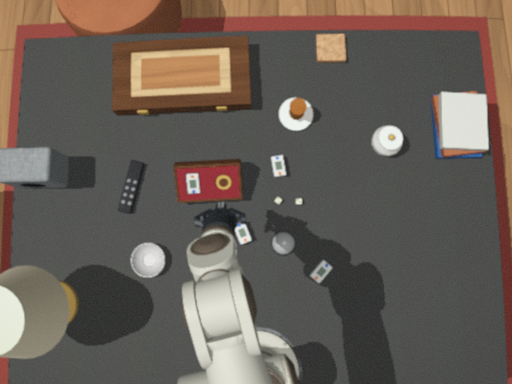

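```bash
python3 -c "
from bench import r
s=r.state();print(s['t'],s['ft_force'],abs(s['qvel']).max());print(r.hand_in())"
```

```text
42.1 [-0.66610466  0.12877594  0.82576107] 0.26509601423394114
the job is handed in; nothing more can be done
None
```

The timer (the one farthest to the robot's right) and the brass tin are both pressed home in their cutouts, timer first. I handed the job in at 42.1 s with the gripper empty and clear of everything.

**How it went**
- **Insertion:** I gripped each piece near its top, started it in its cutout, let go, and pushed it down with shut fingers. Each stopped firmly at the same depth, with push forces up to about 50 N.
- **Timer level check:** pressing at both ends of the timer gave the same stop.

**Last checks**
- **Timer:** camera positions put both dots 1.4–1.5 mm above the foam (2 mm expected). It is level, and about 0.5 mm off centre each way.
- **Tin:** the lid is 1.3 mm above the foam and about 0.7 mm off centre. It looks square in both views, but I did not measure its tilt.
- **Other objects:** the bell, dice, sugar pot, ashtray, tea glass and remote look unmoved in the final top picture. I did not measure them, or the bell's button, separately.

**What disagreed**
- **Tool tip:** the shut fingertips sit about 33 mm short of the reported tool point. My first grasp therefore closed above the timer. I found this by touching the timer's face (about 47 N before backing off) and corrected for it.
- **Camera and robot positions:** they differed by 2–3 mm at the stand.
- **Slipping:** both pieces slipped a few millimetres in the grip as they entered the foam.
- **Tin resistance:** the foam pushed back with only 2–4 N on the tin, less than the 6–15 N in the description.

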